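Disinfect the used ice balls

ROBOT

A 6-joint arm with a two-finger parallel gripper is mounted at the origin on the work surface. World frame = base frame: x ahead of the robot, y to its left, z up, the work surface at z = 0. Lengths are in m, angles in rad, forces in N, time in s.
With the tool pointing down it reaches from about 0.35 to 0.775 m from the base axis. Payload 5.5 kg.
Tool frame: the origin (TCP) lies midway between the tips of the shut fingers; the grasp point (between the pads) lies 19 mm behind it; z points along the fingers, y is the line along which they close (so a half turn about z gives the same grasp; the last joint's range is limited). The gripper opens to 85 mm and grips with 20 to 120 N. Pads are 22 mm wide; open, the fingers measure 114 mm over their backs; the gripper's body (76 mm by 85 mm) begins 54 mm behind the grasp point. The pads swing forward as they close: fully open they stand 13 mm farther back than shut.
Start: joints at [-1.311, 0.313, 0.046, 1.304, 0, 1.431], TCP at [0.224, -0.53, 0.231] pointing down, gripper open.
Joint ranges: [-2.76, 2.76], [-0.86, 1.69], [-1.03, 1.26], [-2.2, 2.34], [-1.47, 1.5], [-3.14, 3.14]. Speed limits (rad/s): [2.57, 2.57, 3.14, 3.14, 3.14, 3.14].

INTERFACE

Orientations are given as a unit quaternion [w, x, y, z].
In Python, from workcell import get_state, read_camera, camera_info, hand_in, recognise gives the robot as it stands.
- The arm moves only by the tool arm_command, never from a script. Its argument "moves" is one flat list of numbers, 7 for each row, row after row: the opening, from -1 (shut) to 1 (fully open), then the shift along the tool's x, y, z in mm, then the turn, a rotation vector about the tool's x, y, z in rad. A call has 1 to 8 rows; each row shifts and turns the commanded pose from where the row before left it, along the tool's axes as they then stand; what a row does not reach is not made up. A row lasts 1/8 s, in which the tool goes at most 62.5 mm and 10.7 degrees, less where a joint would pass 70% of its speed; a pose out of reach is approached as far as the arm can. A call with a gripper value outside its range is refused whole. The fingers move at their own pace and stop on an object; "newtons" is the grip in N (left out, the last holds). Time passes only in rows, so rows that do not move let the fingers close. It gives the time, the measured TCP pose, the force, the opening and the grip force at its end, in the units of the state.
- get_state(): the state, without advancing time (a new reading comes with each control period).
- read_camera(name): name is "scene" or "top" or "wrist"; returns (picture, depth): 384x512x3 uint8, blue, green, red; 384x512 float32, m along the optical axis (not along the pixel's ray), 0 where there is no reading.
- camera_info(name): a dict with "fovy" (degrees; the focal length in pixels is half the picture's height over the tangent of half this angle, whatever the lens; pixels are square), "cx", "cy" (the principal point, pixels), "k1" (the pictures are not rectified: a ray, as slopes to the right and down, at radius r is drawn at 1 + k1 r^2 times it, then the intrinsics apply), "eye" and "orientation" of the camera in the world; the wrist camera has in their place "tool_from_camera" (4x4, takes a point from camera to tool coordinates, whose origin is the TCP and whose axes are the flange's). Camera axes: x right, y down, z forward; pixel columns grow to the right and rows downward; lengths in m; the calibration is good to about 2 mm. A picture is of the moment at which its call begins: read the wrist's pose just before it. camera_info takes no time and is no camera call.
- hand_in(): hands the job in; it is judged then, once.
Trained networks look in the newest picture that a camera, given by its name, has taken for a name from the list of things; names that differ only in an ending like _2 or _b are one class to them, and where a whole thing is asked for, a point or a joint stands for the part that bears it (a point fixed in the world has none). Each returns a list of dicts, best first, with "confidence" (0 to 1); they miss things now and then, are a little off and sometimes report something else, mostly with a low value. They report only what shows in the picture. A call takes as long as a camera call. They do not tell look-alikes from the thing itself.
- recognise(camera, label): "point" ([column, row] in pixels, amid what is visible of it).
The state is a dict: "clock": time; "joint_pos": joint angles; "qvel": joint speeds; "tau": joint torques, N m; "tcp_pos": TCP position; "orientation": TCP orientation; "wrist_force": force on the tool from outside, world axes, zero at the start; "ft_torque": the same for the moment, N m; "finger_gap": finger opening in m; "grip_force": force on a finger pad.
Only numpy, scipy, OpenCV 4.12 (cv2) and the standard library are available. Lean on these libraries where they do the work, as an engineer would, in place of code of your own. Each camera call takes 0.05 s, during which the arm holds its last target. There are 200 camera calls.

TASK

Using the scoop, move every ice ball from the blue bin into the round steel dish, without touching the balls with the gripper, and set the scoop back down flat on its black pad. Slide the loaded dish along the table, without lifting it, onto the marked circle under the spout of the pump bottle, then push the pump head all the way down at least twice, letting it come fully up after each push. Check that the dish still stands on the circle with all the balls in it, and leave the other things on the table where they are.

Things in the scene. Friction and masses are not known exactly. Their poses are not given: they have to be found in the camera images.
- ball0: A hard, slick plastic ice ball, white, 28 mm in diameter, 15 g. Origin at its centre. 5 to 8 of the 8 are present; an absent one reads None. They start two abreast in the front (+x) part of the bin, with gaps where some are absent. They stay put on the level but roll on any slope of more than about 2 degrees.
- ball1: A hard, slick plastic ice ball, white, 28 mm in diameter, 15 g. Origin at its centre. 5 to 8 of the 8 are present; an absent one reads None. They start two abreast in the front (+x) part of the bin, with gaps where some are absent. They stay put on the level but roll on any slope of more than about 2 degrees.
- ball2: A hard, slick plastic ice ball, white, 28 mm in diameter, 15 g. Origin at its centre. 5 to 8 of the 8 are present; an absent one reads None. They start two abreast in the front (+x) part of the bin, with gaps where some are absent. They stay put on the level but roll on any slope of more than about 2 degrees.
- ball3: A hard, slick plastic ice ball, white, 28 mm in diameter, 15 g. Origin at its centre. 5 to 8 of the 8 are present; an absent one reads None. They start two abreast in the front (+x) part of the bin, with gaps where some are absent. They stay put on the level but roll on any slope of more than about 2 degrees.
- ball4: A hard, slick plastic ice ball, white, 28 mm in diameter, 15 g. Origin at its centre. 5 to 8 of the 8 are present; an absent one reads None. They start two abreast in the front (+x) part of the bin, with gaps where some are absent. They stay put on the level but roll on any slope of more than about 2 degrees.
- ball5: A hard, slick plastic ice ball, white, 28 mm in diameter, 15 g. Origin at its centre. 5 to 8 of the 8 are present; an absent one reads None. They start two abreast in the front (+x) part of the bin, with gaps where some are absent. They stay put on the level but roll on any slope of more than about 2 degrees.
- ball6: A hard, slick plastic ice ball, white, 28 mm in diameter, 15 g. Origin at its centre. 5 to 8 of the 8 are present; an absent one reads None. They start two abreast in the front (+x) part of the bin, with gaps where some are absent. They stay put on the level but roll on any slope of more than about 2 degrees.
- ball7: A hard, slick plastic ice ball, white, 28 mm in diameter, 15 g. Origin at its centre. 5 to 8 of the 8 are present; an absent one reads None. They start two abreast in the front (+x) part of the bin, with gaps where some are absent. They stay put on the level but roll on any slope of more than about 2 degrees.
- bin: Fixed blue open bin, 84 wide (y), 68 mm high, x = -114 to +104 mm; origin on the table. Upright 4 mm walls; inside 76 wide, from x = -110 to +100. Level floor, top at z = 4 mm. The rear 85 mm are empty at first: set the scoop down there and push it flat along +x, under the balls, up to the front wall; balls pushed against that wall ride up onto the blade.
- scoop: Loose aluminium scoop, 120 g. Origin at its underside; x to the nose, z up. Flat 2 mm blade from x = -8 to +52 mm (nose, open), 68 wide; back wall 46 mm high, side walls 38 mm high, tapering to 10 at the nose. Upright white grip bar behind it at x = -17, y = 0: 18 mm along x, 14 along y, z = 14 to 117; grip it along y at about z = 90. Holds about 4 balls, more if heaped.
- pad: Black rubber pad flush with the table, 110 (x) by 100 mm, the scoop's place; the scoop starts on it, a little turned. The pad's origin and x axis are where the scoop's origin and x axis belong (the pad's middle is 22 mm along x from the origin).
- dish: Loose round steel dish, 300 g, open at the top. Origin at the centre of its underside. Outer diameter 120 mm at the foot and 132 mm at the rim, 48 mm high; floor 4 mm, wall 3 mm thick. It starts empty and slides on the table when pushed at its side.
- station: Fixed white pump bottle. Origin on the table on the bottle's axis; the spout points along its -x. Foot 84 mm in diameter and 8 mm high, bottle 62 mm in diameter up to 133 mm, neck up to 157 mm. A low steel stop, 70 mm wide and 20 mm high, stands across at x = -77 to -83 mm; a dish centred on the circle stands about 10 mm clear of it.
- spot (a point): Centre, on the table, of the marked circle (a white ring, 150 mm outside and 136 mm inside, flush with the table) under the spout, 155 mm from the bottle's axis along station -x. The dish is to stand on it.
- pump_top (a point): Centre of the top of the pump head, a white disc 38 mm in diameter on the bottle's axis, 192 mm above the table when up; push it straight down here. The spout is part of the head: 12 mm wide, reaching 110 mm along station -x, its underside 168 mm above the table.
- pump (a joint): How far the pump head is pushed down, in m: 0 is up, 0.014 fully down. It springs back; it takes about 3 N to start and 8 N to hold fully down.
- carton: Bystander: closed cardboard carton 60 by 100 by 45 mm high, loose. Origin at the centre of its underside. Not to be moved.
- vial: Bystander: small amber glass jar, 32 mm in diameter, 55 mm high, loose. Origin at the centre of its underside. Not to be moved.
- tape: Bystander: roll of paper tape, 70 mm in diameter, 20 mm high, lying loose. Origin at the centre of its underside. Not to be moved.
Things that resemble listed ones, but are neither listed nor needed, are in the scene too. There is more than one size of the dish; the job needs the middle-sized. Of the things that look like the scoop, the larger one is meant.

How it is judged:
By the outcome, as a careful person would: the job done as asked, in the order asked, and still so for the second after the job is handed in, with the robot touching nothing.
Of ball0, ball1, ball2, ball3, ball4, ball5, ball6, ball7 only 5 to 8 are there at a start; the rules pass over those that are not, and their reading is None.
At some moment in a run one of dish may be knocked a few centimetres aside while the robot is not near it.
It also fails if it takes over 210 s, if anything falls off the work surface, if the arm or the gripper's body presses on something with over 40 N, if the wrist force passes 120 N, or if a joint passes its speed limit or range.

## Working session

There is one attempt and no reset: what is moved stays moved. The work goes in short steps, Python scripts to look and compute and a tool call to move; the robot and the scene stay as the last step left them, time stands still between calls to the robot, and variables do not carry over. Pictures are saved under pics/ and viewed, at most 14 in all, crops included, and the job is handed in when it is done.

Besides the shell and the picture viewer there is one more tool, called after "Emit:" as name(argument=value, ...) on one line, values as JSON. arm_command: Moves the arm, as the interface text tells. Its arguments: {"type":"object","properties":{"moves":{"type":"array"},"newtons":{"type":"number"}},"required":["moves"]}

```bash
ls; mkdir -p pics; cat > h.py <<'E'
import numpy as np, cv2
from scipy.spatial.transform import Rotation as R
from workcell import *
def rot(q): return R.from_quat([q[1],q[2],q[3],q[0]])
def cam(name):
    i=camera_info(name); f=192/np.tan(np.radians(i['fovy'])/2)
    if name=='wrist':
        s=get_state(); T=np.eye(4); T[:3,:3]=rot(s['orientation']).as_matrix(); T[:3,3]=s['tcp_pos']; T=T@np.array(i['tool_from_camera'])
    else:
        T=np.eye(4); T[:3,3]=i['eye']; o=np.array(i['orientation']); T[:3,:3]=rot(o).as_matrix() if o.size==4 else o
    return dict(f=f,cx=i['cx'],cy=i['cy'],k1=i['k1'],T=T)
def ray(c,uv):
    d=np.atleast_2d((np.array(uv,float)-[c['cx'],c['cy']])/c['f']); u=d.copy()
    for _ in range(20): u=d/(1+c['k1']*(u**2).sum(1,keepdims=True))
    return np.c_[u,np.ones(len(u))]
def pts(c,uv,dep): return ray(c,uv)*np.ravel(dep)[:,None]@c['T'][:3,:3].T+c['T'][:3,3]
def onz(c,uv,z):
    d=ray(c,uv)@c['T'][:3,:3].T; e=c['T'][:3,3]; return e+d*((z-e[2])/d[:,2:])
def proj(c,P):
    p=(np.atleast_2d(P)-c['T'][:3,3])@c['T'][:3,:3]; u=p[:,:2]/p[:,2:]
    return u*(1+c['k1']*(u**2).sum(1,keepdims=True))*c['f']+[c['cx'],c['cy']]
def cloud(name):
    c=cam(name); im,d=read_camera(name); v,u=np.mgrid[:384,:512]
    P=pts(c,np.c_[u.ravel(),v.ravel()],d.ravel()).reshape(384,512,3); P[d<=0]=np.nan
    return c,im,d,P
E
python3 - <<'E'
from h import *
for n in ['top','scene']:
    c,im,d,P=cloud(n); np.savez(f'{n}.npz',im=im,d=d,P=P)
    cv2.imwrite(f'pics/{n}0.png',cv2.resize(im,(800,600)))
    print(n,c['T'].round(3).tolist(),c['f'],c['k1'])
    for l in ['ball0','bin','scoop','pad','dish','station','pump_top','carton','vial','tape']:
        for r in recognise(n,l)[:9]:
            u,v=map(int,r['point']); print(l,round(r['confidence'],2),u,v,P[v,u].round(3))
print(get_state())
E
```

```text
pics
top [[-0.025, -0.995, 0.101, 0.471], [-1.0, 0.025, 0.007, -0.034], [-0.009, -0.101, -0.995, 1.087], [0.0, 0.0, 0.0, 1.0]] 404.4287303436367 0.0021063655844672305
ball0 0.64 140 228 [0.496 0.278 0.032]
ball0 0.55 152 227 [0.498 0.245 0.036]
ball0 0.51 133 231 [0.489 0.298 0.024]
ball0 0.45 140 209 [0.547 0.284 0.01 ]
ball0 0.45 130 208 [0.551 0.312 0.006]
bin 0.56 121 220 [0.52  0.337 0.003]
scoop 0.93 172 120 [0.79  0.199 0.004]
scoop 0.91 168 169 [0.655 0.211 0.001]
scoop 0.74 246 159 [ 0.669 -0.003  0.044]
pad 0.98 185 159 [0.681 0.164 0.003]
dish 0.97 302 290 [ 0.324 -0.141  0.002]
dish 0.81 152 295 [0.321 0.252 0.008]
dish 0.68 188 159 [0.681 0.156 0.002]
dish 0.61 233 232 [0.48  0.037 0.003]
station 0.93 345 219 [ 0.507 -0.263  0.001]
pump_top 0.65 409 215 [ 0.506 -0.363  0.194]
carton 0.71 241 161 [0.663 0.01  0.048]
carton 0.45 407 215 [ 0.507 -0.361  0.188]
vial 0.49 202 124 [0.761 0.109 0.061]
tape 0.62 380 150 [ 0.693 -0.368 -0.003]
scene [[-0.726, 0.337, -0.599, 1.137], [0.687, 0.384, -0.617, 0.549], [0.022, -0.86, -0.511, 0.647], [0.0, 0.0, 0.0, 1.0]] 423.74493229217
[... 671 characters left out ...]
'clock': 1.1, 'joint_pos': array([-1.31061055e+00,  3.13216078e-01,  4.61149426e-02,  1.30361678e+00,
       -2.86573586e-05,  1.43120512e+00]), 'qvel': array([ 0.00046967,  0.000664  , -0.00081377, -0.00084823,  0.00054557,
       -0.00027353]), 'tau': array([-1.23306494e-03, -4.80482197e+01,  2.98815483e+01,  3.51787221e-04,
       -1.09419880e-04,  9.84264744e-06]), 'tcp_pos': array([ 0.22379548, -0.52970372,  0.23132015]), 'orientation': array([ 3.99959971e-05,  9.80088724e-01,  1.98560047e-01, -1.19401896e-05]), 'wrist_force': array([-0.22811013,  0.90048635,  0.67439479]), 'ft_torque': array([ 0.03994441,  0.01139134, -0.00148893]), 'grip_force': 0.0, 'finger_gap': 0.08568416731249476}
```

View pics/top0.png

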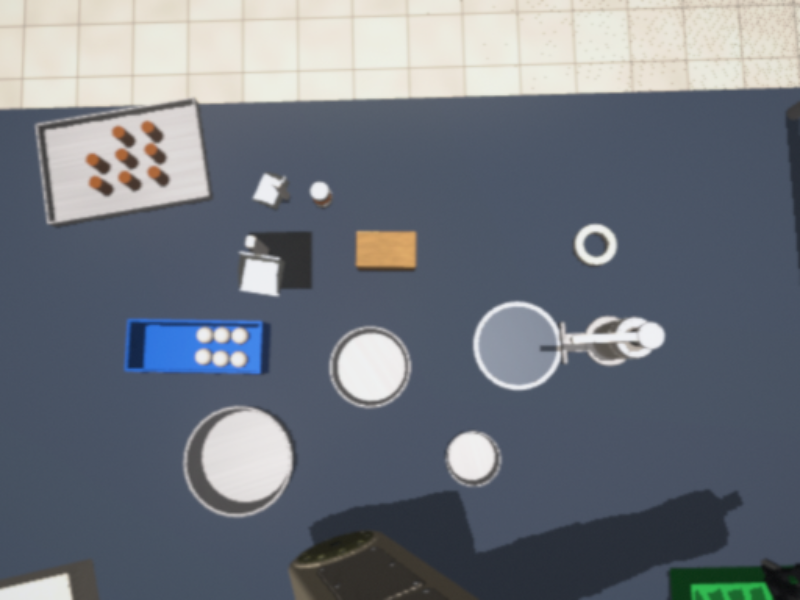

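View pics/scene0.png

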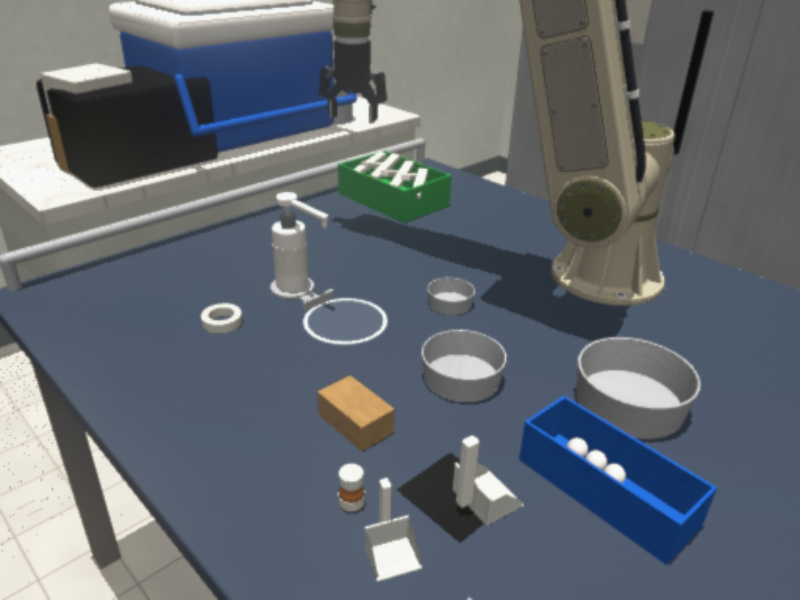

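Top view (800×600 px):
- **Scoops:** the larger one is at (260,270) on the black pad, and a smaller look-alike is at (270,188). I want the larger.
- **Dishes:** large at (240,460), middle at (370,366), small at (472,458). I want the middle one, about 132 mm across.
- **Bin:** at (195,347), with 6 balls toward image right, so bin +x is about world −y.
- **Station:** the bottle is at the right, with its ring at (517,345).

Next I'll measure these.

```bash
cat > meas.py <<'E'
from h import *
def fitc(xy):
    for _ in range(4):
        A=np.c_[2*xy,np.ones(len(xy))]; s=np.linalg.lstsq(A,(xy**2).sum(1),rcond=None)[0]
        r=np.sqrt(s[2]+s[:2]@s[:2]); e=abs(np.hypot(*(xy-s[:2]).T)-r); xy=xy[e<=max(.003,np.median(e)*2.5)]
    return s[:2].round(4),r.round(4),len(xy)
def sel(P,x,y,z): 
    with np.errstate(invalid='ignore'): return (P[...,0]>x[0])&(P[...,0]<x[1])&(P[...,1]>y[0])&(P[...,1]<y[1])&(P[...,2]>z[0])&(P[...,2]<z[1])
E
python3 - <<'E'
from meas import *
D={n:np.load(n+'.npz') for n in ['top','scene']}
for n in D:
    P=D[n]['P']; im=D[n]['im'].astype(int); 
    print(n)
    for nm,c in dict(mid=(.48,.037),big=(.32,.252),small=(.324,-.141)).items():
        m=sel(P,(c[0]-.13,c[0]+.13),(c[1]-.11,c[1]+.11),(.02,.09)); z=P[m][:,2]
        if m.sum()<20: continue
        h=np.percentile(z,95); q=P[m&(P[...,2]>h-.008)]; print(nm,fitc(q[:,:2]),h.round(3))
    m=sel(P,(.44,.6),(.15,.42),(.055,.085)); q=P[m]; r=cv2.minAreaRect(q[:,:2].astype(np.float32)); print('bin',r,np.median(q[:,2]),len(q))
    m=sel(P,(.6,.74),(.14,.3),(.07,.14)); q=P[m]; 
    if len(q): print('handle',q.mean(0),q.min(0),q.max(0),len(q), 'top',q[q[:,2]>.105].mean(0),(q[:,2]>.105).sum())
    m=sel(P,(.58,.74),(.14,.3),(.005,.06)); q=P[m]; print('scoopbody',q.min(0),q.max(0),cv2.minAreaRect(q[:,:2].astype(np.float32)),len(q))
    m=sel(P,(.58,.8),(.08,.3),(-.01,.008))&(im.max(2)<35); q=P[m]; print('pad',cv2.minAreaRect(q[:,:2].astype(np.float32)),len(q))
    m=sel(P,(.4,.62),(-.33,-.1),(-.01,.008))&(im.min(2)>140); q=P[m]; print('ring',fitc(q[:,:2]),len(q))
    m=sel(P,(.45,.57),(-.45,-.2),(.18,.21)); q=P[m]; print('pumphead',q.min(0),q.max(0),len(q))
    m=sel(P,(.45,.57),(-.45,-.2),(.165,.21)); q=P[m]; print('head+spout',q.min(0),q.max(0),len(q))
    m=sel(P,(.45,.57),(-.33,-.2),(.012,.03)); q=P[m]; print('stop',q.mean(0),q.min(0),q.max(0),len(q))
a=D['top']['im'][80:280,90:290]; cv2.imwrite('pics/crop1.png',cv2.resize(a,(600,600),interpolation=cv2.INTER_CUBIC))
c=cam('top'); import os
for r in [1]:
    im=D['top']['im'];P=D['top']['P']; g=im.min(2)
    m=sel(P,(.45,.58),(.15,.4),(.012,.05))&(g>150); n,l,s,ce=cv2.connectedComponentsWithStats(m.astype(np.uint8))
    for i in range(1,n):
        if s[i,4]>5: print('ball',ce[i].round(1),s[i,4],onz(c,ce[i],.018).round(4))
E
```

```text
top
mid (array([0.4738, 0.027 ]), np.float64(0.0636), 253) 0.05
big (array([0.3304, 0.2388]), np.float64(0.0836), 427) 0.065
small (array([ 0.3206, -0.1394]), np.float64(0.0434), 99) 0.036
bin ((0.5142168998718262, 0.3097403049468994), (0.21973790228366852, 0.08415792137384415), 87.60353088378906) 0.06821804895313244 524
handle [0.67121709 0.20348587 0.10492889] [0.66388791 0.19801069 0.07009335] [0.6810655  0.21164391 0.12263045] 82 top [0.67238205 0.20484817 0.11614863] 49
scoopbody [0.58042379 0.14181122 0.00501034] [0.73449403 0.29984358 0.05858072] ((0.657622754573822, 0.22067923843860626), (0.15363024175167084, 0.15795966982841492), 0.2893904745578766) 423
pad ((0.0, 0.0), (0.0, 0.0), 0.0) 0
ring (array([ 0.5045, -0.229 ]), np.float64(0.0671), 1009) 1623
pumphead [ 0.49037231 -0.40024778  0.18122195] [ 0.52608756 -0.27095237  0.19694714] 471
head+spout [ 0.49037231 -0.40024778  0.16963109] [ 0.52608756 -0.27095237  0.19694714] 474
stop [ 0.50699012 -0.30056275  0.01946724] [ 0.4716726  -0.30536958  0.01225206] [ 0.5401892  -0.29640937  0.02548898] 74
scene
mid (array([0.4734, 0
[... 657 characters left out ...]
5180745124817, 0.2075660228729248), (0.011634787544608116, 0.018526343628764153), 52.33740997314453) 40
ring (array([ 0.5028, -0.2257]), np.float64(0.0715), 284) 318
pumphead [ 0.4892203  -0.39811844  0.18012463] [ 0.52632155 -0.26909116  0.19359756] 206
head+spout [ 0.4892203  -0.39811844  0.16573902] [ 0.52632155 -0.26909116  0.19359756] 234
stop [ 0.50671631 -0.29868584  0.01666446] [ 0.46933328 -0.30519078  0.01203864] [ 0.54100919 -0.29285513  0.02105276] 66
ball [135.9 214. ] 156 [[0.5339 0.2927 0.018 ]]
ball [152.7 214.4] 80 [[0.5317 0.2481 0.018 ]]
ball [129.4 227.7] 79 [[0.498  0.3096 0.018 ]]
ball [140.5 229. ] 78 [[0.494  0.2803 0.018 ]]
ball [151.9 229.5] 83 [[0.492 0.25  0.018]]
```

View pics/crop1.png

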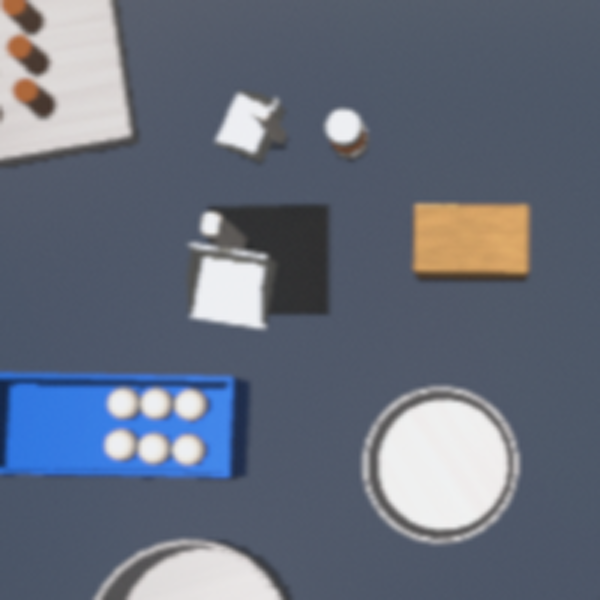

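The crop confirms it: the larger scoop is at (230,285), on the pad whose dark area spans about (205–328, 205–313), and its bar is at (212,222). The middle dish is at (440,463), with a measured outer radius of about 65 mm. The look-alike scoop at (248,125) is clearly smaller. I'll write a row planner and hover over the scoop.

```bash
cat > plan.py <<'E'
from h import *
def Rt(heading,tilt=0):
    # tool down, tool x heading (deg); tilt>0 : tool-x (nose) goes down (deg)
    a=np.radians(heading); M=np.array([[np.cos(a),np.sin(a),0],[np.sin(a),-np.cos(a),0],[0,0,-1]]).T
    M=np.c_[[np.cos(a),np.sin(a),0],[np.sin(a),-np.cos(a),0],[0,0,-1]]
    return R.from_matrix(M)*R.from_rotvec([0,-np.radians(tilt),0]) if False else R.from_matrix(M)*R.from_rotvec([0,-np.radians(tilt),0])
def rows(wps,opening,start=None,vmax=55,wmax=.18,dp=0):
    """wps: list of (pos, Rotation[,n]). Returns flat rounded rows."""
    if start is None:
        s=get_state(); start=(np.array(s['tcp_pos']),rot(s['orientation']))
    p,q=start; out=[]
    for w in wps:
        t,qt=np.array(w[0],float),w[1]; D=np.linalg.norm(t-p)*1000; W=(q.inv()*qt).magnitude()
        n=w[2] if len(w)>2 else max(1,int(np.ceil(max(D/vmax,W/wmax))))
        p0,q0=p.copy(),q; rv=(q0.inv()*qt).as_rotvec()
        for k in range(1,n+1):
            tp=p0+(t-p0)*k/n; tq=q0*R.from_rotvec(rv*k/n)
            sh=np.round(q.inv().apply(tp-p)*1000,dp); tw=np.round((q.inv()*tq).as_rotvec(),3)
            p=p+q.apply(sh/1000); q=q*R.from_rotvec(tw)
            out.append([opening]+[int(x) if dp==0 else x for x in sh]+list(tw))
    o=[[float(f'{x:g}') if x else 0 for x in r] for r in out]
    for i in range(0,len(o),8): print(len(o[i:i+8]),'[',', '.join(f'{x:g}' for r in o[i:i+8] for x in r),']')
    return p,q
E
python3 - <<'E'
from plan import *
print(np.array(camera_info('wrist')['tool_from_camera']).round(4), camera_info('wrist')['fovy'])
rows([((.40,-.2,.33),Rt(80)),((.62,.19,.36),Rt(172))],1)
E
```

```text
[[-1.000e-04 -9.601e-01 -2.797e-01  7.030e-02]
 [ 1.000e+00 -4.000e-04  7.000e-04 -8.000e-04]
 [-8.000e-04 -2.797e-01  9.601e-01 -1.440e-01]
 [ 0.000e+00  0.000e+00  0.000e+00  1.000e+00]] 62.60643944195131
8 [ 1, 36, -29, -12, 0, 0, -0.125, 1, 40, -25, -13, 0, 0, -0.124, 1, 43, -19, -12, 0, 0, -0.125, 1, 44, -15, -12, 0, 0, -0.124, 1, 46, -8, -13, 0, 0, -0.125, 1, 47, -3, -12, 0, 0, -0.124, 1, 46, 3, -12, 0, 0, -0.125, 1, 46, 9, -13, 0, 0, -0.124 ]
8 [ 1, 47, 17, -3, 0, 0, -0.178, 1, 43, 24, -4, 0, 0, -0.179, 1, 38, 32, -3, 0, 0, -0.178, 1, 32, 38, -3, 0, 0, -0.179, 1, 25, 44, -4, 0, 0, -0.178, 1, 17, 47, -3, 0, 0, -0.179, 1, 8, 49, -3, 0, 0, -0.178, 1, -1, 49, -3, 0, 0, -0.179 ]
1 [ 1, -10, 49, -4, 0, 0, -0.178 ]
```

Emit:
arm_command(moves=[1,36,-29,-12,0,0,-0.125,1,40,-25,-13,0,0,-0.124,1,43,-19,-12,0,0,-0.125,1,44,-15,-12,0,0,-0.124,1,46,-8,-13,0,0,-0.125,1,47,-3,-12,0,0,-0.124,1,46,3,-12,0,0,-0.125,1,46,9,-13,0,0,-0.124])

```text
clock: 2.1
tcp_pos: [0.4002, -0.1987, 0.3309]
orientation: [0.0, 0.765, 0.644, 0.0]
wrist_force: [0.8, 0.3, -0.3]
finger_gap: 0.0852
grip_force: 0.0
```

Emit:
arm_command(moves=[1,47,17,-3,0,0,-0.178,1,43,24,-4,0,0,-0.179,1,38,32,-3,0,0,-0.178,1,32,38,-3,0,0,-0.179,1,25,44,-4,0,0,-0.178,1,17,47,-3,0,0,-0.179,1,8,49,-3,0,0,-0.178,1,-1,49,-3,0,0,-0.179])

```text
clock: 3.1
tcp_pos: [0.5958, 0.148, 0.3565]
orientation: [0.0, 0.155, 0.988, -0.0]
wrist_force: [1.3, 0.2, -0.9]
finger_gap: 0.0853
grip_force: 0.0
```

Emit:
arm_command(moves=[1,-10,49,-4,0,0,-0.178,1,0,0,0,0,0,0,1,0,0,0,0,0,0,1,0,0,0,0,0,0])

```text
clock: 3.6
tcp_pos: [0.6195, 0.1888, 0.3609]
orientation: [0.0, 0.071, 0.997, -0.0]
wrist_force: [-0.3, 0.4, 0.8]
finger_gap: 0.0857
grip_force: 0.0
```

```bash
python3 - <<'E'
from meas import *
c,im,d,P=cloud('wrist'); np.savez('w1.npz',im=im,d=d,P=P); cv2.imwrite('pics/w1.png',cv2.resize(im,(800,600)))
M=sel(P,(.55,.75),(.12,.30),(.085,.14)); q=P[M]; print('handle',q.min(0).round(4),q.max(0).round(4),len(q))
t=q[q[:,2]>np.percentile(q[:,2],60)]; print('top',t.mean(0).round(4),cv2.minAreaRect(t[:,:2].astype(np.float32)))
m=sel(P,(.6,.655),(.15,.27),(.006,.05)); q=P[m]; print('walls',cv2.minAreaRect(q[:,:2].astype(np.float32)),len(q))
m=sel(P,(.58,.72),(.14,.28),(.036,.06)); q=P[m]; print('backwall',q.mean(0),cv2.minAreaRect(q[:,:2].astype(np.float32)),cv2.fitLine(q[:,:2].astype(np.float32),cv2.DIST_HUBER,0,.01,.01).ravel())
m=sel(P,(.58,.75),(.07,.28),(-.01,.01))&(im.max(2)<45); q=P[m]; print('pad',cv2.minAreaRect(q[:,:2].astype(np.float32)),len(q),np.percentile(q[:,:2],[1,99],axis=0),np.median(q[:,2]))
print(im[P[...,2]<.01].max(1).mean() if 0 else '')
m=sel(P,(.44,.6),(.15,.44),(.058,.08)); q=P[m]; print('bin',cv2.minAreaRect(q[:,:2].astype(np.float32)),np.median(q[:,2]),len(q))
E
```

```text
handle [0.6608 0.1967 0.0853] [0.6795 0.2121 0.1201] 209
top [0.6702 0.2046 0.1186] ((0.6701868176460266, 0.2047482132911682), (0.011624393053352833, 0.016280826181173325), 83.04273223876953)
walls ((0.6340452432632446, 0.2114032357931137), (0.06785032153129578, 0.05509874224662781), 79.3156509399414) 205
backwall [0.6569452  0.2067906  0.04410214] ((0.6535894274711609, 0.20783858001232147), (0.06838393211364746, 0.045422907918691635), 77.99396514892578) [0.16771802 0.985835   0.65873647 0.2050027 ]
pad ((0.6587669253349304, 0.17927326261997223), (0.10477205365896225, 0.09732987731695175), 89.89069366455078) 1208 [[0.61128869 0.12803282]
 [0.7067926  0.22762501]] 0.002452629003763529

bin ((0.5117751955986023, 0.30857494473457336), (0.2191919982433319, 0.08497314900159836), 87.69145202636719) 0.06906190853471689 2045
```

View pics/w1.png

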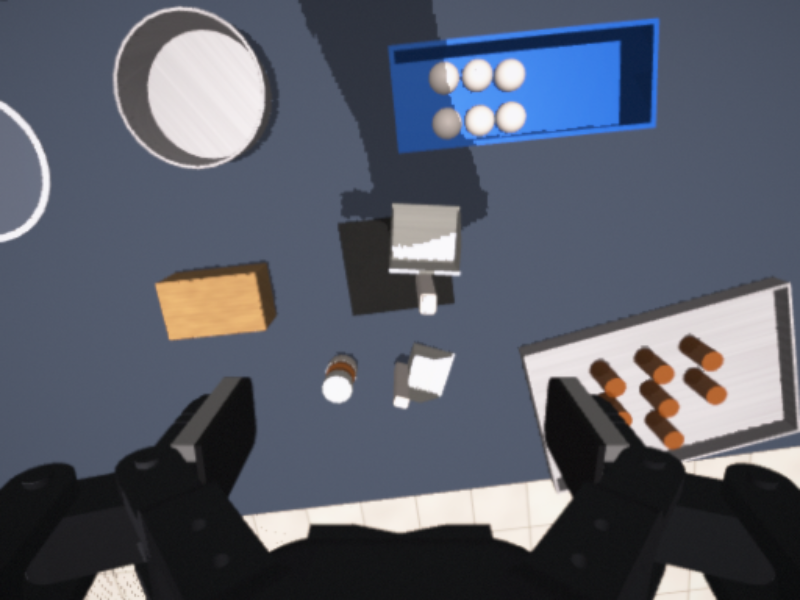

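The wrist view shows the larger scoop at px (425,245) with its bar at (427,300). The pad spans (340–453, 215–315), with its long side along world y, so pad x is about −y. There are 6 balls at (430–525, 60–135). I'll grasp now.

```bash
python3 - <<'E'
from plan import *
h=Rt(170)
e=rows([((.671,.205,.18),h),((.671,.205,.071),h,4)],1)
E
```

```text
8 [ 1, -12, 6, 45, 0, 0, 0.008, 1, -12, 6, 46, 0, 0, 0.008, 1, -12, 6, 45, 0, 0.001, 0.009, 1, -12, 6, 45, 0, 0, 0.008, 1, 0, 0, 27, 0, 0, 0, 1, 0, 0, 28, 0, 0, 0, 1, 0, 0, 27, 0, 0, 0, 1, 0, 0, 27, 0, 0, 0 ]
```

Emit:
arm_command(moves=[1,-12,6,45,0,0,0.008,1,-12,6,46,0,0,0.008,1,-12,6,45,0,0,0.009,1,-12,6,45,0,0,0.008,1,0,0,27,0,0,0,1,0,0,28,0,0,0,1,0,0,27,0,0,0,1,0,0,27,0,0,0])

```text
clock: 4.65
tcp_pos: [0.671, 0.2051, 0.0704]
orientation: [0.001, 0.087, 0.996, 0.0]
wrist_force: [0.3, -0.5, -0.1]
finger_gap: 0.0854
grip_force: 0.0
```

Emit:
arm_command(moves=[-1,0,0,0,0,0,0,-1,0,0,0,0,0,0,-1,0,0,0,0,0,0,-1,0,0,0,0,0,0,-1,0,0,0,0,0,0,-1,0,0,0,0,0,0,-1,0,0,0,0,0,0,-1,0,0,0,0,0,0], newtons=70)

```text
clock: 5.65
tcp_pos: [0.6719, 0.2063, 0.0715]
orientation: [0.001, 0.086, 0.996, 0.0]
wrist_force: [0.0, -1.0, 6.4]
finger_gap: 0.013
grip_force: 69.4
```

```bash
python3 - <<'E'
from plan import *
e=rows([((.672,.206,.15),Rt(170)),((.60,.30,.24),Rt(215)),((.5165,.3986,.25),Rt(267.7))],-1,wmax=.17)
E
```

```text
8 [ -1, 0, 0, -39, 0, 0.001, 0.001, -1, 0, 0, -39, 0, 0.001, 0.001, -1, 17, 16, -18, 0, 0, -0.157, -1, 15, 19, -18, 0, 0, -0.157, -1, 12, 20, -18, 0, 0, -0.157, -1, 8, 22, -18, 0, 0, -0.158, -1, 5, 23, -18, 0, 0, -0.157, -1, 2, 21, -2, 0, 0, -0.153 ]
5 [ -1, -2, 22, -1, 0, 0, -0.154, -1, -4, 21, -2, 0, 0, -0.153, -1, -8, 20, -2, 0, 0, -0.153, -1, -11, 19, -2, 0, 0, -0.153, -1, -13, 17, -1, 0, 0, -0.154 ]
```

Emit:
arm_command(moves=[-1,0,0,-39,0,0.001,0.001,-1,0,0,-39,0,0.001,0.001,-1,17,16,-18,0,0,-0.157,-1,15,19,-18,0,0,-0.157,-1,12,20,-18,0,0,-0.157,-1,8,22,-18,0,0,-0.158,-1,5,23,-18,0,0,-0.157,-1,2,21,-2,0,0,-0.153])

```text
clock: 6.65
tcp_pos: [0.5854, 0.3167, 0.2416]
orientation: [-0.0, -0.375, 0.927, 0.001]
wrist_force: [0.7, 0.4, -1.7]
finger_gap: 0.0131
grip_force: 68.4
```

Emit:
arm_command(moves=[-1,-2,22,-1,0,0,-0.154,-1,-4,21,-2,0,0,-0.153,-1,-8,20,-2,0,0,-0.153,-1,-11,19,-2,0,0,-0.153,-1,-13,17,-1,0,0,-0.154,-1,0,0,0,0,0,0,-1,0,0,0,0,0,0])

```text
clock: 7.52
tcp_pos: [0.5157, 0.3979, 0.2481]
orientation: [-0.001, -0.692, 0.722, 0.001]
wrist_force: [0.5, -1.3, -1.1]
finger_gap: 0.013
grip_force: 68.4
```

```bash
python3 - <<'E'
from meas import *
from plan import *
s=get_state(); p=np.array(s['tcp_pos']); q=rot(s['orientation']); ex=q.apply([1,0,0]); print('tool',p.round(4),'heading',np.degrees(np.arctan2(ex[1],ex[0])).round(2), 'zaxis',q.apply([0,0,1]).round(4))
out=[]
for n in ['wrist','top','scene']:
    c,im,d,P=cloud(n); np.savez(n+'2.npz',im=im,d=d,P=P); cv2.imwrite(f'pics/{n}2.png',cv2.resize(im,(800,600)))
    # scoop in tool frame
    L=q.inv().apply(np.nan_to_num(P.reshape(-1,3),nan=9)-p).reshape(P.shape)*1000
    m=(L[...,2]>15)&(L[...,2]<85)&(L[...,0]>-30)&(L[...,0]<85)&(abs(L[...,1])<50)
    S=L[m]; print(n,'scoop pts',len(S),S.min(0).round(1),S.max(0).round(1))
    fl=S[(S[:,2]>62)&(S[:,0]>15)&(S[:,0]<65)&(abs(S[:,1])<28)]
    if len(fl)>20:
        A=np.c_[fl[:,:2],np.ones(len(fl))]; k=np.linalg.lstsq(A,fl[:,2],rcond=None)[0]; print('blade plane slope x,y',k[:2].round(4),'z at 0',k[2].round(1), len(fl))
    if len(S)>20: print(cv2.minAreaRect(S[:,:2].astype(np.float32)))
    if n=='top':
        g=sel(P,(.58,.75),(.07,.28),(-.01,.01))&(im.max(2)<50); Q=P[g]; print('pad',cv2.minAreaRect(Q[:,:2].astype(np.float32)),len(Q),np.percentile(Q[:,:2],[1,99],axis=0))
E
```

```text
tool [0.5157 0.3979 0.2481] heading -92.37 zaxis [-2.5e-03 -4.0e-04 -1.0e+00]
wrist scoop pts 12832 [  5.4 -33.6  15. ] [67.9 34.9 70.9]
blade plane slope x,y [-0.0018  0.0057] z at 0 68.1 6156
((36.641666412353516, 0.6285400390625), (68.40587615966797, 62.5415153503418), 89.923583984375)
top scoop pts 1155 [  3.7 -35.7  16.1] [68.3 32.  73.4]
blade plane slope x,y [-0.0024  0.004 ] z at 0 68.5 555
((36.04095458984375, -2.1068038940429688), (67.19337463378906, 64.47323608398438), 88.96435546875)
pad ((0.6624357104301453, 0.18109974265098572), (0.09994561225175858, 0.09485525637865067), 89.12447357177734) 1262 [[0.61554075 0.13172812]
 [0.70801965 0.23005395]]
scene scoop pts 1515 [ -9.5 -37.9  15.1] [69.9 35.2 73.3]
blade plane slope x,y [ 0.0135 -0.0091] z at 0 69.2 112
((29.99755096435547, -1.0000152587890625), (73.04136657714844, 79.05995178222656), 89.11579132080078)
```

View pics/wrist2.png

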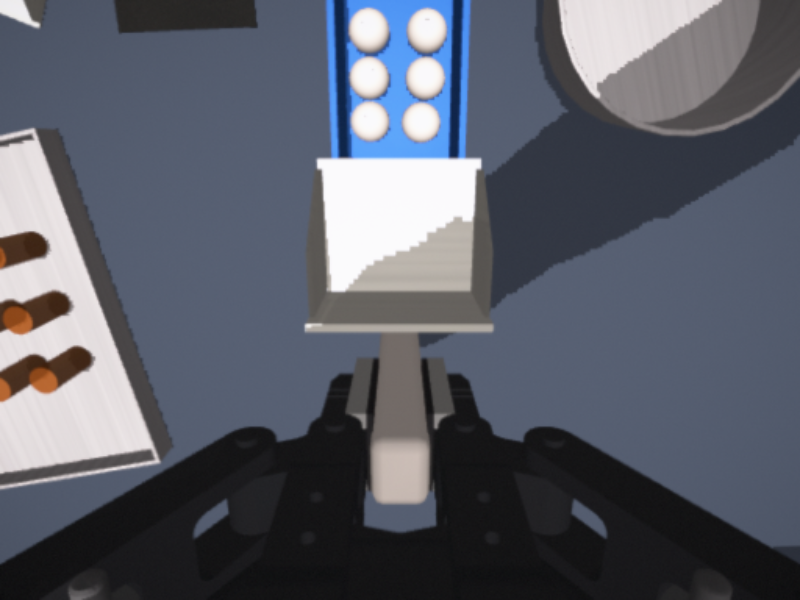

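The scoop is held square: its blade is level, its nose is at tool x≈68 mm and its underside is about 70 mm below the TCP. Next I'll get the bin in the tool frame to align before lowering.

```bash
python3 - <<'E'
from meas import *
from plan import *
s=get_state(); p=np.array(s['tcp_pos']); q=rot(s['orientation'])
for n in ['wrist','top','scene']:
    D=np.load(n+'2.npz'); P=D['P']; im=D['im'].astype(int)
    blue=(im[...,0]>im[...,2]+50)
    m=blue&sel(P,(.4,.62),(.15,.45),(.05,.09)); L=q.inv().apply(P[m]-p)*1000
    print(n,len(L),'rim z',np.median(P[m][:,2]).round(4))
    if len(L)<20: continue
    r=cv2.minAreaRect(L[:,:2].astype(np.float32)); print(r)
    for xs in [(100,130),(140,200)]:
        k=(L[:,0]>xs[0])&(L[:,0]<xs[1]); Y=L[k,1]
        if k.sum()>5: print(xs,'y left/right',np.percentile(Y[Y<0],[2,50,98]).round(1),np.percentile(Y[Y>0],[2,50,98]).round(1))
    print('front x',np.percentile(L[:,0],[0.5,99.5]).round(1))
    f=blue&sel(P,(.4,.62),(.15,.45),(-.01,.012)); print('floor z',np.median(P[f][:,2]).round(4))
    w=(im.min(2)>150)&sel(P,(.46,.57),(.15,.34),(.015,.045)); cc=cv2.connectedComponentsWithStats(w.astype(np.uint8))
    c=cam(n)
    for i in range(1,cc[0]):
        if cc[2][i,4]>30: print('ball tool',(q.inv().apply(onz(c,cc[3][i],.02)[0]-p)*1000).round(1),cc[2][i,4])
    print('dish',fitc(P[sel(P,(.38,.58),(-.07,.13),(.04,.056))][:,:2]) if sel(P,(.38,.58),(-.07,.13),(.04,.056)).sum()>50 else '')
E
```

```text
wrist 1296 rim z 0.0689
((114.01417541503906, 0.2092437744140625), (94.36097717285156, 84.74885559082031), 0.0061412388458848)
(100, 130) y left/right [-41.9 -39.  -38. ] [38.2 39.4 42.3]
(140, 200) y left/right [-41.1 -38.5 -37.2] [38.3 39.4 42.4]
front x [ 67.3 158.6]
floor z 0.0055
ball tool [152.3 -20.6 228.3] 530
ball tool [152.2  19.2 228.4] 534
ball tool [121.7 -21.  228.3] 505
ball tool [121.5  18.4 228.4] 505
ball tool [ 92.4 -20.9 228.3] 480
ball tool [ 91.6  15.7 228.4] 485
dish 
top 401 rim z 0.0681
((89.28607940673828, -2.1547279357910156), (216.94142150878906, 84.10623931884766), 0.06578800827264786)
(100, 130) y left/right [-43.4 -40.8 -40.2] [37.3 37.7 39.9]
(140, 200) y left/right [-44.  -37.3  -1.9] [ 1.2 36.2 39.6]
front x [-16.6 197.2]
floor z 0.0047
ball tool [104.6 -22.6 228.3] 156
ball tool [149.2 -22.2 228.3] 80
ball tool [ 89.4  14.  228.4] 80
ball tool [118.7  16.7 228.4] 78
ball tool [148.9  17.6 228.4] 82
dish (array([0.4739, 0.0269]), np.float64(0.0635), 270)
scene 2141 rim z 0.0613
((89.88709259033203, -1.3343391418457031), (89.17918395996094, 219.8289794921875), 89.72444152832031)
(100, 130) y left/right [-44.2 -42.1 -38.1] [35.5 37.7 41. ]
(140, 200) y left/right [-44.4 -41.8  -3. ] [ 1.5 36.9 40.9]
front x [-19.6 198.3]
floor z 0.005
ball tool [121.3  20.5 228.4] 301
dish (array([0.4735, 0.0259]), np.float64(0.0637), 344)
```

Emit:
arm_command(moves=[-1,2,0,40,0,0,0,-1,0,0,40,0,0,0,-1,0,0,40,0,0,0,-1,0,0,30,0,0,0,-1,0,0,12,0,0,0,-1,0,0,5,0,0,0,-1,0,0,3,0,0,0,-1,0,0,1,0,0,0])

```text
clock: 8.68
tcp_pos: [0.5159, 0.3967, 0.0787]
orientation: [0.0, -0.693, 0.721, 0.001]
wrist_force: [0.6, 0.8, -0.8]
finger_gap: 0.0134
grip_force: 68.3
```

Emit:
arm_command(moves=[-1,0,0,1,0,0,0,-1,0,0,1,0,0,0,-1,0,0,0,0,0,0])

```text
clock: 9.05
tcp_pos: [0.5151, 0.3963, 0.0757]
orientation: [-0.001, -0.693, 0.721, 0.001]
wrist_force: [-0.4, -0.2, -1.3]
finger_gap: 0.0133
grip_force: 68.3
```

Emit:
arm_command(moves=[-1,0,0,1,0,0,0,-1,0,0,0,0,0,0])

```text
clock: 9.3
tcp_pos: [0.5154, 0.3965, 0.0755]
orientation: [-0.0, -0.693, 0.721, 0.001]
wrist_force: [-1.7, 0.2, 4.6]
finger_gap: 0.0131
grip_force: 69.1
```

Emit:
arm_command(moves=[-1,0,0,1,0,0,0,-1,0,0,0,0,0,0])

```text
clock: 9.55
tcp_pos: [0.5154, 0.3966, 0.0754]
orientation: [0.0, -0.693, 0.721, 0.001]
wrist_force: [-3.6, -1.7, 10.7]
finger_gap: 0.0134
grip_force: 70.2
```

Emit:
arm_command(moves=[-1,0,0,1,0,0,0,-1,0,0,0,0,0,0])

```text
clock: 9.8
tcp_pos: [0.5155, 0.3967, 0.0754]
orientation: [0.001, -0.693, 0.721, 0.001]
wrist_force: [-4.5, -2.4, 14.5]
finger_gap: 0.0131
grip_force: 70.9
```

Emit:
arm_command(moves=[-1,8,0,-1,0,0,0,-1,10,0,0,0,0,0,-1,10,0,0,0,0,0,-1,10,0,0,0,0,0,-1,8,0,0,0,0,0,-1,8,0,0,0,0,0,-1,8,0,0,0,0,0,-1,8,0,0,0,0,0])

```text
clock: 10.8
tcp_pos: [0.5149, 0.3282, 0.0758]
orientation: [0.003, -0.693, 0.721, 0.001]
wrist_force: [2.4, 4.8, 7.0]
finger_gap: 0.013
grip_force: 69.3
```

Emit:
arm_command(moves=[-1,8,0,0,0,0,0,-1,8,0,0,0,0,0,-1,8,0,0,0,0,0,-1,8,0,0,0,0,0,-1,7,0,0,0,0,0,-1,5,0,0,0,0,0,-1,3,0,0,0,0,0,-1,0,0,0,0,0,0])

```text
clock: 11.8
tcp_pos: [0.5144, 0.2887, 0.0796]
orientation: [0.01, -0.695, 0.719, 0.005]
wrist_force: [-2.0, 24.1, 21.3]
finger_gap: 0.0132
grip_force: 71.4
```

```bash
python3 - <<'E'
from h import *
a=cloud('wrist')[1]; b=cloud('top')[1][180:260,90:200]
a=cv2.resize(a,(533,400)); b=cv2.resize(b,(550,400))[:,150:417]
cv2.imwrite('pics/s1.png',np.hstack([a,b]))
E
```

```text
(no output)
```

View pics/s1.png

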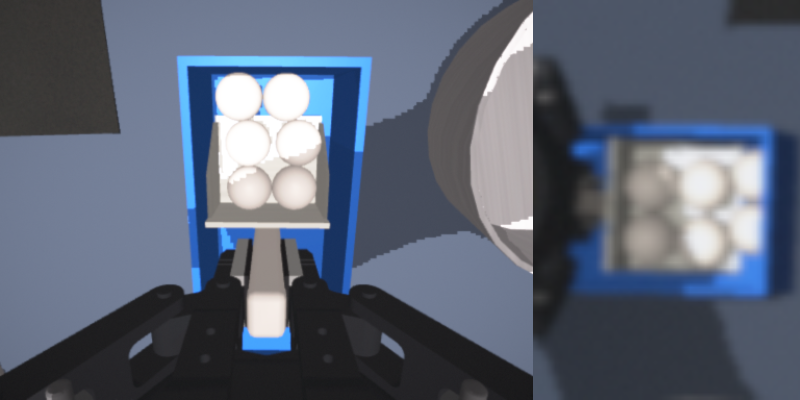

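The blade holds 4 balls, filling it two by two. Two more are at the front wall, px (240,95) and (288,95). I'll tilt the nose up while backing off, then lift.

Emit:
arm_command(moves=[-1,-6,0,0,0,0.04,0,-1,-6,0,0,0,0.05,0,-1,-6,0,0,0,0.05,0,-1,-6,0,0,0,0.05,0,-1,-5,0,-2,0,0.05,0,-1,-5,0,-4,0,0.05,0,-1,-5,0,-6,0,0.05,0,-1,0,0,-6,0,0,0])

```text
clock: 12.9
tcp_pos: [0.5117, 0.3236, 0.0844]
orientation: [-0.123, -0.684, 0.71, -0.116]
wrist_force: [-0.4, -0.9, -1.8]
finger_gap: 0.013
grip_force: 68.4
```

```bash
python3 - <<'E'
from h import *
a=cloud('wrist')[1]; b=cloud('top')[1][180:260,90:200]
a=cv2.resize(a,(533,400)); b=cv2.resize(b,(550,400))[:,150:417]
cv2.imwrite('pics/s2.png',np.hstack([a,b])); print(get_state()['wrist_force'])
E
```

```text
[ 0.95982863 -0.78269869 -1.82842931]
```

View pics/s2.png

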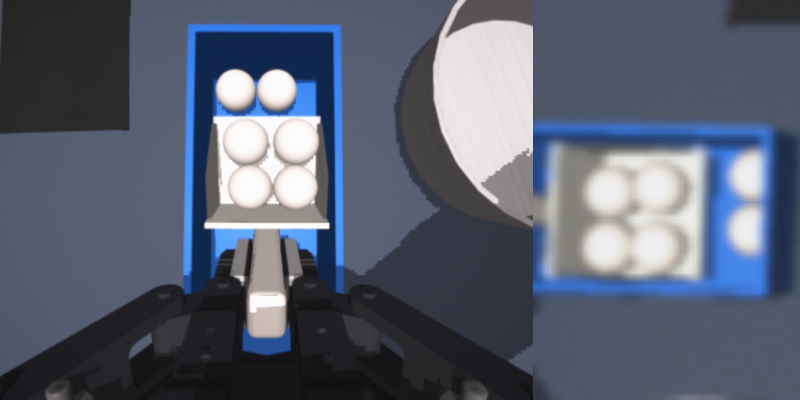

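Four balls are loaded, two remain at the bin's front. I'll lift, then carry them to the dish.

```bash
cat > dump.py <<'E'
from meas import *
from plan import *
def dishpos():
    c,im,d,P=cloud('top'); m=sel(P,(.34,.62),(-.15,.15),(.042,.056)); return fitc(P[m][:,:2])
NOSE=np.array([.068,0,.070])
def tcp(nose,h,t): return np.array(nose)-Rt(h,t).apply(NOSE)
def seq(dc,h,back,H=-92.4):
    f=np.array([np.cos(np.radians(H)),np.sin(np.radians(H))]); b=np.array(dc)-f*back
    L=[(.11,-19),(.075,0),(.062,10),(.052,20),(.045,30),(.038,40)]
    return [(tcp([*b,z],H,t),Rt(H,t)) for z,t in L]
E
python3 - <<'E'
from dump import *
r=dishpos(); print(r)
s=get_state(); p=np.array(s['tcp_pos']); q=rot(s['orientation'])
S=seq(r[0],0,22); print(S[0][0],S[-1][0])
e=rows([((p[0],p[1],.2),q),S[0],(S[0][0],S[0][1],1)],-1,vmax=31)
print('dump'); rows([S[1],S[2],S[3],S[4],S[5]],-1,start=S[0],vmax=40)
E
```

```text
(array([0.4738, 0.0269]), np.float64(0.0636), 247)
[ 1.39871112 22.09461091  0.15404767] [ 1.39536153 22.01469193  0.13533267]
8 [ -1, 9, 0, -27, 0, 0, 0, -1, 10, 0, -27, 0, 0, 0, -1, 9, 0, -27, 0, 0, 0, -1, 10, 0, -27, 0, 0, 0, -1, -29, 0, -10, 0, 0, 0, -1, -30, 0, -10, 0, 0, 0, -1, -29, 0, -11, 0, 0, 0, -1, -29, 0, -10, 0, 0, 0 ]
8 [ -1, -29, 0, -10, 0, 0, 0, -1, -30, 0, -10, 0, 0, 0, -1, -29, 0, -11, 0, 0, 0, -1, -29, 0, -10, 0, 0, 0, -1, -29, 0, -10, 0, 0, 0, -1, -30, 0, -10, 0, 0, 0, -1, -29, 0, -11, 0, 0, 0, -1, -29, 0, -10, 0, 0, 0 ]
8 [ -1, -29, 0, -10, 0, 0, 0, -1, -30, 0, -10, 0, 0, 0, -1, -29, 0, -11, 0, 0, 0, -1, -29, 0, -10, 0, 0, 0, -1, -29, 0, -10, 0, 0, 0, -1, -30, -1, -10, 0, 0, 0, -1, -29, 0, -11, 0, 0, 0, -1, -29, 0, -10, 0, 0, 0 ]
8 [ -1, -29, 0, -10, 0, 0, 0, -1, -30, 0, -10, 0, 0, 0, -1, -29, 0, -11, 0, 0, 0, -1, -29, 0, -10, 0, 0, 0, -1, -29, 0, -10, 0, 0, 0, -1, -30, 0, -10, 0, 0, 0, -1, -29, 0, -11, 0, 0, 0, -1, -29, 0, -10, 0, 0, 0 ]
8 [ -1, -29, 0, -10, 0, 0, 0, -1, -30, 0, -10, 0, 0, 0, -1, -29, 0, -11, 0, 0, 0, -1, -29, 0, -10, 0, 0, 0, -1, -29, 0, -10, 0
[... 17403 characters left out ...]
0, -10, 0, 0, 0, -1, -29, 0, -10, 0, 0, 0, -1, -30, 0, -10, 0, 0, 0, -1, -29, 0, -10, 0, 0, 0, -1, -29, 0, -10, 0, 0, 0, -1, -30, 0, -10, 0, 0, 0, -1, -29, 0, -10, 0, 0, 0, -1, -29, 0, -10, 0, 0, 0 ]
8 [ -1, -30, 0, -10, 0, 0, 0.001, -1, -29, 0, -10, 0, 0, 0, -1, -29, 0, -10, 0, 0, 0, -1, -30, 0, -10, 0, 0, 0, -1, -29, 0, -10, 0, 0, 0, -1, -29, 0, -10, 0, 0, 0, -1, -30, 0, -10, 0, 0, 0, -1, -29, 0, -10, 0, 0, 0 ]
4 [ -1, -29, 0, -10, 0, 0, 0, -1, -30, 0, -10, 0, 0, 0, -1, -29, 0, -10, 0, 0, 0, -1, 0, 0, 0, 0, 0, 0 ]
dump
6 [ -1, 8, 0, 7, 0, -0.166, 0, -1, 8, 0, 6, 0, -0.166, 0, -1, 14, 0, 3, 0, -0.174, 0, -1, 14, 0, -1, 0, -0.175, 0, -1, 16, 0, -4, 0, -0.174, 0, -1, 17, 0, -5, 0, -0.175, 0 ]
```

Unit slip: I passed 22 m instead of 0.022 m. I'm fixing it and adding a cap on the number of rows.

```bash
sed -i 's/^    o=\[\[float/    assert len(out)<60\n    o=[[float/' plan.py; python3 - <<'E'
from dump import *
s=get_state(); p=np.array(s['tcp_pos']); q=rot(s['orientation'])
S=seq([.4738,.0269],0,.022); print(S[0][0],S[-1][0])
e=rows([((p[0],p[1],.2),q),S[0]],-1,vmax=31)
print('dump'); rows([S[1],S[2],S[3],S[4],S[5]],-1,start=S[0],vmax=40)
E
```

```text
[0.47836801 0.13588935 0.15404767] [0.47501841 0.05597037 0.13533267]
8 [ -1, 9, 0, -27, 0, 0, 0, -1, 10, 0, -27, 0, 0, 0, -1, 9, 0, -27, 0, 0, 0, -1, 10, 0, -27, 0, 0, 0, -1, 23, 4, 15, 0, -0.001, 0, -1, 23, 4, 15, 0, -0.001, 0.001, -1, 23, 3, 15, 0, -0.001, 0, -1, 24, 4, 16, 0, -0.001, 0 ]
3 [ -1, 23, 4, 15, 0.001, -0.001, 0.001, -1, 23, 4, 15, 0, -0.001, 0, -1, 23, 4, 15, 0, -0.001, 0.001 ]
dump
6 [ -1, 8, 0, 7, 0, -0.166, 0, -1, 8, 0, 6, 0, -0.166, 0, -1, 14, 0, 3, 0, -0.174, 0, -1, 14, 0, -1, 0, -0.175, 0, -1, 16, 0, -4, 0, -0.174, 0, -1, 17, 0, -5, 0, -0.175, 0 ]
```

Emit:
arm_command(moves=[-1,9,0,-27,0,0,0,-1,10,0,-27,0,0,0,-1,9,0,-27,0,0,0,-1,10,0,-27,0,0,0,-1,10,0,-27,0,0,0,-1,20,4,12,0,0,0,-1,23,4,15,0,0,0,-1,23,4,15,0,0,0])

```text
clock: 14.05
tcp_pos: [0.4972, 0.2454, 0.2113]
orientation: [-0.122, -0.683, 0.711, -0.116]
wrist_force: [0.9, 0.4, -1.0]
finger_gap: 0.0134
grip_force: 68.4
```

Emit:
arm_command(moves=[-1,23,4,15,0,0,0,-1,23,4,16,0,0,0,-1,20,4,20,0,0,0,-1,15,3,20,0,0,0,-1,5,0,14,0,0,0,-1,0,0,5,0,0,0,-1,0,0,0,0,0,0])

```text
clock: 14.92
tcp_pos: [0.4781, 0.1367, 0.1551]
orientation: [-0.123, -0.683, 0.71, -0.116]
wrist_force: [1.0, 1.1, -1.5]
finger_gap: 0.0135
grip_force: 68.4
```

```bash
python3 - <<'E'
from dump import *
r=dishpos(); print(r)
s=get_state(); p=np.array(s['tcp_pos']); q=rot(s['orientation']); print(p)
S=seq([.4738,.0269],0,.022); print(S[0][0])
print('nose',p+q.apply(NOSE)); 
a=cloud('wrist')[1]; cv2.imwrite('pics/s3.png',a)
rows([S[1],S[2],S[3],S[4],S[5]],-1,vmax=40)
E
```

```text
(array([0.4738, 0.027 ]), np.float64(0.0636), 203)
[0.47835557 0.13696533 0.15537381]
[0.47836801 0.13588935 0.15404767]
nose [0.47485562 0.04960628 0.11201314]
6 [ -1, 8, 0, 8, 0, -0.17, 0.002, -1, 9, 0, 7, 0.001, -0.169, 0.001, -1, 13, 0, 3, 0, -0.175, 0, -1, 15, 0, -1, 0, -0.174, 0, -1, 16, 0, -5, 0, -0.175, 0, -1, 16, 0, -4, 0, -0.175, 0 ]
```

View pics/s3.png

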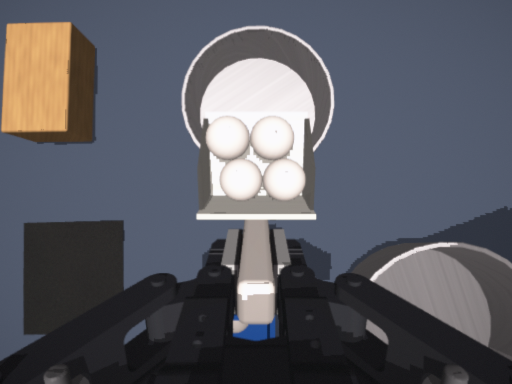

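Emit:
arm_command(moves=[-1,8,0,8,0,-0.17,0.002,-1,9,0,7,0,-0.169,0.001,-1,13,0,3,0,-0.175,0,-1,15,0,-1,0,-0.174,0,-1,16,0,-5,0,-0.175,0,-1,16,0,-4,0,-0.175,0,-1,0,0,0,0,0,0,-1,0,0,0,0,0,0])

```text
clock: 16.02
tcp_pos: [0.4751, 0.0555, 0.1351]
orientation: [0.246, -0.65, 0.679, 0.237]
wrist_force: [0.8, 0.4, -0.0]
finger_gap: 0.013
grip_force: 68.5
```

Emit:
arm_command(moves=[-1,0,0,0,0,0,0,-1,0,0,0,0,0,0,-1,0,0,0,0,0,0,-1,-12,0,-15,0,0,0,-1,-17,0,-20,0,0,0,-1,-17,0,-20,0,0,0,-1,-17,0,-20,0,0,0,-1,-17,0,-20,0,0,0])

```text
clock: 17.02
tcp_pos: [0.4745, 0.0565, 0.2604]
orientation: [0.246, -0.65, 0.678, 0.237]
wrist_force: [0.1, -0.5, -1.2]
finger_gap: 0.013
grip_force: 68.5
```

```bash
python3 - <<'E'
from dump import *
print(dishpos())
s=get_state(); p=np.array(s['tcp_pos']); q=rot(s['orientation']); print(p,s['finger_gap'])
a=cloud('wrist')[1]; b=cloud('scene')[1]; cv2.imwrite('pics/s4.png',np.hstack([cv2.resize(a,(400,300)),cv2.resize(b[150:330,180:460],(400,300))]))
# back to the rear of the bin: wrt first descent start pose
H=-92.4
rows([((.50,.25,.24),Rt(H,0)),((.5157,.396,.248),Rt(H,0)),((.5157,.396,.095),Rt(H,0))],-1,wmax=.17)
E
```

```text
(array([0.4737, 0.0268]), np.float64(0.0637), 36)
[0.47561874 0.05628931 0.26355971] 0.0130743863326487
8 [ -1, -27, -3, 28, 0, 0.139, 0, -1, -31, -4, 24, -0.001, 0.14, 0, -1, -34, -3, 20, 0, 0.139, 0, -1, -37, -3, 14, 0, 0.139, 0.001, -1, -38, -4, 10, 0, 0.14, 0, -1, -49, -3, -3, 0, 0, 0, -1, -48, -3, -3, 0, 0, 0, -1, -49, -3, -2, 0, 0, 0 ]
3 [ -1, 0, 0, 51, 0, 0, 0, -1, 0, 0, 51, 0, 0, 0, -1, 0, 0, 51, 0, 0, 0 ]
```

View pics/s4.png

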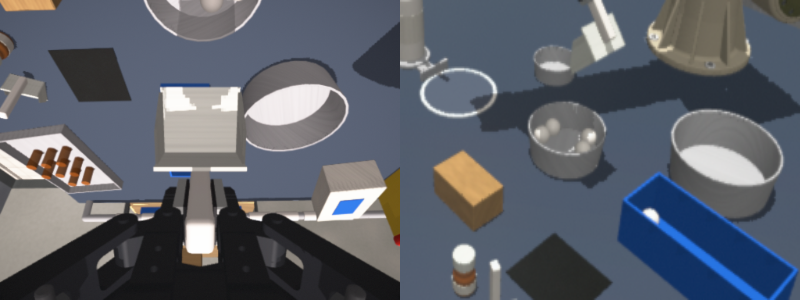

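The scoop is empty, and the four balls are in the dish at around (540–590, 125–140). Back over the bin's rear for the second scoop.

Emit:
arm_command(moves=[-1,-27,-3,28,0,0.139,0,-1,-31,-4,24,0,0.14,0,-1,-34,-3,20,0,0.139,0,-1,-37,-3,14,0,0.139,0.001,-1,-38,-4,10,0,0.14,0,-1,-49,-3,-3,0,0,0,-1,-48,-3,-3,0,0,0,-1,-49,-3,-2,0,0,0])

```text
clock: 18.18
tcp_pos: [0.5146, 0.3977, 0.2454]
orientation: [-0.001, -0.692, 0.722, 0.001]
wrist_force: [1.6, 0.7, -2.0]
finger_gap: 0.013
grip_force: 68.6
```

Emit:
arm_command(moves=[-1,0,0,0,0,0,0,-1,0,0,0,0,0,0])

```text
clock: 18.42
tcp_pos: [0.5146, 0.3956, 0.2454]
orientation: [-0.002, -0.692, 0.722, 0.001]
wrist_force: [-1.2, -0.1, -1.1]
finger_gap: 0.0132
grip_force: 68.7
```

```bash
cat > inhand.py <<'E'
from meas import *
from plan import *
def inhand():
    s=get_state(); p=np.array(s['tcp_pos']); q=rot(s['orientation']); c,im,d,P=cloud('wrist'); im=im.astype(int)
    L=q.inv().apply(np.nan_to_num(P.reshape(-1,3),nan=9)-p).reshape(P.shape)*1000
    S=L[(L[...,2]>15)&(L[...,2]<85)&(L[...,0]>-30)&(L[...,0]<85)&(abs(L[...,1])<50)]
    fl=S[(S[:,2]>60)&(S[:,0]>15)&(S[:,0]<65)&(abs(S[:,1])<28)]; A=np.c_[fl[:,:2],np.ones(len(fl))]
    print('tcp',p.round(4),'zax',q.apply([0,0,1]).round(4),'plane',np.linalg.lstsq(A,fl[:,2],rcond=None)[0].round(4),'rect',cv2.minAreaRect(S[:,:2].astype(np.float32)),S[:,0].max().round(1))
    m=(im[...,0]>im[...,2]+50)&sel(P,(.4,.62),(.15,.45),(.05,.09))
    if m.sum()>50: print('bin rim in tool',cv2.minAreaRect(L[m][:,:2].astype(np.float32)))
    return p,q
E
python3 -c "
from inhand import *
inhand()"
```

```text
tcp [0.5146 0.3956 0.2454] zax [-4.e-03 -5.e-04 -1.e+00] plane [ 5.48000e-02 -2.00000e-04  6.78609e+01] rect ((31.56488037109375, 1.1945152282714844), (60.990352630615234, 68.40523529052734), 0.019835051149129868) 62.1
bin rim in tool ((109.0135726928711, -1.5793876647949219), (84.72370147705078, 102.55718231201172), 89.76560974121094)
```

The first push turned the scoop about 3° nose-down in the grip. I'll cancel that with a tool tilt, grip harder, and lower it.

```bash
python3 - <<'E'
from plan import *
T=Rt(-92.4,-3.15)
rows([((.5166,.386,.2454),T,2),((.5166,.386,.081),T,5)],-1)
E
```

```text
7 [ -1, 4, -1, 0, 0.002, 0.027, -0.001, -1, 5, -1, 1, 0.001, 0.028, -0.001, -1, -2, 0, 33, 0, 0, 0, -1, -2, 0, 33, 0, 0, 0, -1, -1, 0, 32, 0, 0, 0, -1, -2, 0, 33, 0, 0, 0, -1, -2, 0, 33, 0, 0, 0 ]
```

Emit:
arm_command(moves=[-1,4,-1,0,0.002,0.027,-0.001,-1,5,-1,1,0.002,0.028,-0.001,-1,-2,0,33,0,0,0,-1,-2,0,33,0,0,0,-1,-1,0,32,0,0,0,-1,-2,0,33,0,0,0,-1,-2,0,30,0,0,0,-1,0,0,0,0,0,0], newtons=110)

```text
clock: 19.48
tcp_pos: [0.5157, 0.3854, 0.0825]
orientation: [-0.022, -0.692, 0.721, -0.019]
wrist_force: [-0.1, -0.1, -0.5]
finger_gap: 0.0125
grip_force: 107.2
```

Emit:
arm_command(moves=[-1,0,0,3,0,0,0,-1,0,0,2,0,0,0,-1,0,0,0,0,0,0])

```text
clock: 19.85
tcp_pos: [0.518, 0.3871, 0.0811]
orientation: [-0.018, -0.692, 0.721, -0.02]
wrist_force: [-0.7, 0.2, -1.3]
finger_gap: 0.0126
grip_force: 107.2
```

Emit:
arm_command(moves=[-1,0,0,2,0,0,0,-1,0,0,0,0,0,0])

```text
clock: 20.1
tcp_pos: [0.5174, 0.3867, 0.0781]
orientation: [-0.019, -0.692, 0.721, -0.02]
wrist_force: [0.5, 0.4, -0.2]
finger_gap: 0.0126
grip_force: 107.2
```

Emit:
arm_command(moves=[-1,0,0,1,0,0,0,-1,0,0,0,0,0,0])

```text
clock: 20.35
tcp_pos: [0.5174, 0.3866, 0.077]
orientation: [-0.019, -0.692, 0.721, -0.019]
wrist_force: [0.2, -0.1, -1.2]
finger_gap: 0.0125
grip_force: 107.2
```

Emit:
arm_command(moves=[-1,0,0,1,0,0,0,-1,0,0,0,0,0,0])

```text
clock: 20.6
tcp_pos: [0.5173, 0.3865, 0.076]
orientation: [-0.019, -0.692, 0.721, -0.019]
wrist_force: [-0.3, 0.7, -2.2]
finger_gap: 0.0128
grip_force: 107.2
```

Emit:
arm_command(moves=[-1,0,0,1,0,0,0,-1,0,0,0,0,0,0])

```text
clock: 20.85
tcp_pos: [0.5175, 0.3866, 0.0752]
orientation: [-0.018, -0.692, 0.721, -0.02]
wrist_force: [1.2, 0.0, -0.1]
finger_gap: 0.0129
grip_force: 107.5
```

Emit:
arm_command(moves=[-1,10,0,1.5,0,0,0,-1,15,0,0.8,0,0,0,-1,15,0,0.8,0,0,0,-1,12,0,0.7,0,0,0,-1,12,0,0.7,0,0,0,-1,10,0,0.6,0,0,0,-1,8,0,0.5,0,0,0,-1,8,0,0.5,0,0,0])

```text
clock: 21.85
tcp_pos: [0.515, 0.2964, 0.0754]
orientation: [-0.017, -0.692, 0.722, -0.02]
wrist_force: [0.8, 3.5, 6.6]
finger_gap: 0.0127
grip_force: 108.1
```

Emit:
arm_command(moves=[-1,6,0,0.3,0,0,0,-1,6,0,0.3,0,0,0,-1,6,0,0.3,0,0,0,-1,4,0,0.2,0,0,0,-1,0,0,0,0,0,0])

```text
clock: 22.48
tcp_pos: [0.514, 0.2741, 0.0753]
orientation: [-0.017, -0.692, 0.722, -0.02]
wrist_force: [2.6, 2.8, 6.1]
finger_gap: 0.0125
grip_force: 108.3
```

```bash
python3 - <<'E'
from h import *
a=cloud('wrist')[1]; b=cloud('top')[1][180:260,90:200]
a=cv2.resize(a,(533,400)); b=cv2.resize(b,(550,400))[:,150:417]
cv2.imwrite('pics/s5.png',np.hstack([a,b]))
E
```

```text
(no output)
```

View pics/s5.png

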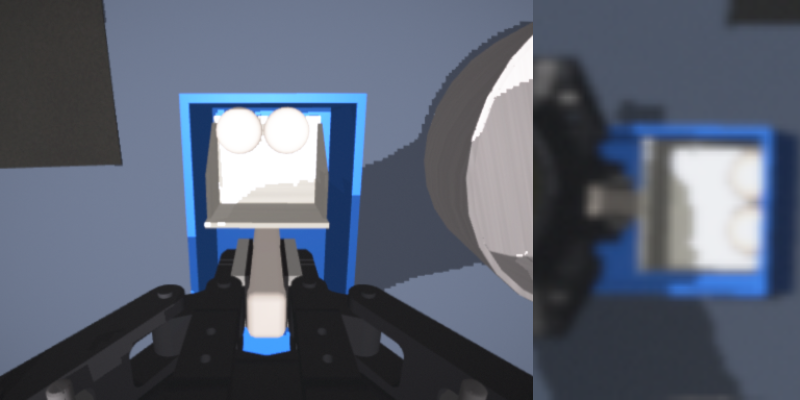

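Both balls are on the blade, at px (239,130) and (287,130). I'll tilt back and lift.

Emit:
arm_command(moves=[-1,2,0,0,0,0,0,-1,-3,0,0,0,0.05,0,-1,-4,0,0,0,0.06,0,-1,-4,0,0,0,0.06,0,-1,-5,0,-1,0,0.06,0,-1,-5,0,-4,0,0.06,0,-1,0,0,-8,0,0,0,-1,0,0,0,0,0,0])

```text
clock: 23.58
tcp_pos: [0.5139, 0.2966, 0.083]
orientation: [-0.122, -0.682, 0.711, -0.119]
wrist_force: [-0.5, -0.0, -1.5]
finger_gap: 0.0127
grip_force: 107.2
```

```bash
python3 - <<'E'
from dump import *
a=cloud('wrist')[1]; b=cloud('top')[1][180:260,90:200]
a=cv2.resize(a,(533,400)); b=cv2.resize(b,(550,400))[:,150:417]
cv2.imwrite('pics/s6.png',np.hstack([a,b]))
print(dishpos())
s=get_state(); p=np.array(s['tcp_pos']); q=rot(s['orientation']); print(p)
import dump; dump.NOSE=np.array([.062,0,.073])
S=[(tcp([.4745,.049,z],-92.4,t),Rt(-92.4,t)) for z,t in [(.11,-20),(.075,0),(.064,8),(.054,18),(.046,27),(.040,36)]]
rows([((p[0],p[1],.235),q),((S[0][0][0],S[0][0][1],.235),S[0][1]),S[0]],-1,vmax=31)
print('dump'); rows(S[1:],-1,start=S[0],vmax=40)
E
```

```text
(array([0.4739, 0.0269]), np.float64(0.0636), 248)
[0.51372385 0.29615007 0.08292358]
8 [ -1, 10, 0, -29, 0, 0, 0, -1, 10, 0, -28, 0, 0, 0, -1, 11, 0, -29, 0, 0, 0, -1, 10, 0, -29, 0, 0, 0, -1, 10, 0, -28, 0, 0, 0, -1, 26, 5, 9, 0, 0.001, 0, -1, 26, 4, 9, -0.001, 0.001, 0, -1, 26, 5, 10, 0, 0.001, -0.001 ]
6 [ -1, 26, 5, 9, 0, 0.001, 0, -1, 26, 5, 9, -0.001, 0.001, 0, -1, 26, 4, 10, 0, 0.001, 0, -1, -9, 0, 24, 0, 0, 0, -1, -9, 0, 25, 0, 0, 0, -1, -9, 0, 24, 0, 0, 0 ]
dump
6 [ -1, 8, 0, 8, 0, -0.175, 0, -1, 10, 0, 6, 0, -0.174, 0, -1, 11, 0, 4, 0, -0.14, 0, -1, 15, 0, 0, 0, -0.174, 0, -1, 14, 0, -1, 0, -0.157, 0, -1, 15, 0, -4, 0, -0.157, 0 ]
```

View pics/s6.png

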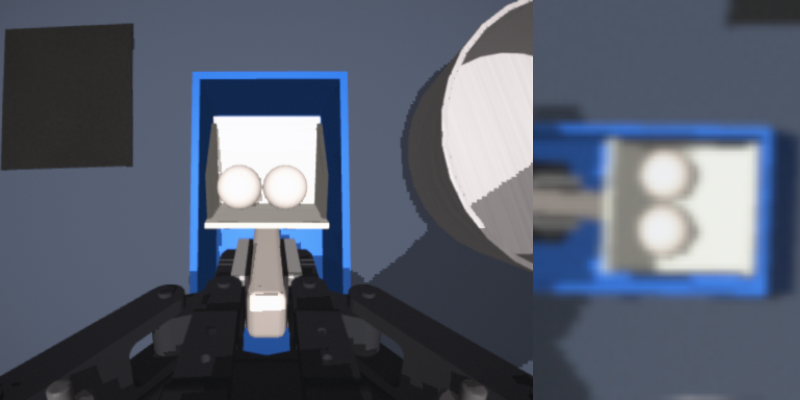

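Both balls are loaded and the bin is empty. I'll lift, carry and dump, since the dish hasn't moved.

Emit:
arm_command(moves=[-1,10,0,-29,0,0,0,-1,10,0,-28,0,0,0,-1,11,0,-29,0,0,0,-1,10,0,-29,0,0,0,-1,10,0,-28,0,0,0,-1,26,5,9,0,0.001,0,-1,26,4,9,-0.001,0.001,0,-1,26,5,10,0,0.001,-0.001])

```text
clock: 24.72
tcp_pos: [0.4956, 0.2136, 0.2347]
orientation: [-0.124, -0.682, 0.711, -0.12]
wrist_force: [1.2, -0.4, -1.2]
finger_gap: 0.0127
grip_force: 107.4
```

Emit:
arm_command(moves=[-1,26,5,9,0,0.001,0,-1,26,5,9,-0.001,0.001,0,-1,26,4,10,0,0.001,0,-1,-9,0,24,0,0,0,-1,-9,0,25,0,0,0,-1,-9,0,24,0,0,0,-1,0,0,0,0,0,0])

```text
clock: 25.6
tcp_pos: [0.4768, 0.1321, 0.1554]
orientation: [-0.127, -0.682, 0.71, -0.12]
wrist_force: [-0.5, -1.3, -1.0]
finger_gap: 0.0127
grip_force: 107.3
```

```bash
python3 - <<'E'
import dump
from dump import *
dump.NOSE=np.array([.062,0,.073])
print(dishpos()); s=get_state(); p=np.array(s['tcp_pos']); q=rot(s['orientation']); print(p,p+q.apply(dump.NOSE))
S=[(tcp([.4745,.049,z],-92.4,t),Rt(-92.4,t)) for z,t in [(.075,0),(.064,8),(.054,18),(.046,27),(.040,36)]]
rows(S,-1,vmax=40)
E
```

```text
(array([0.4739, 0.027 ]), np.float64(0.0636), 199)
[0.47775429 0.13243642 0.15675685] [0.47421245 0.04921858 0.10947845]
6 [ -1, 9, 0, 8, 0.001, -0.175, 0, -1, 9, 0, 6, 0, -0.175, 0, -1, 11, 0, 3, 0, -0.14, 0, -1, 15, 0, 0, 0.001, -0.175, 0, -1, 15, 0, -1, 0, -0.157, 0, -1, 15, 0, -3, 0, -0.157, 0 ]
```

Emit:
arm_command(moves=[-1,9,0,8,0.001,-0.175,0,-1,9,0,6,0,-0.175,0,-1,11,0,3,0,-0.14,0,-1,15,0,0,0.001,-0.175,0,-1,15,0,-1,0,-0.157,0,-1,15,0,-3,0,-0.157,0,-1,0,0,0,0,0,0,-1,0,0,0,0,0,0])

```text
clock: 26.65
tcp_pos: [0.4761, 0.0564, 0.1359]
orientation: [0.224, -0.659, 0.686, 0.212]
wrist_force: [0.1, 0.7, -0.3]
finger_gap: 0.0128
grip_force: 107.6
```

Emit:
arm_command(moves=[-1,0,0,0,0,0,0,-1,0,0,0,0,0,0,-1,0,0,0,0,0,0,-1,-11,0,-16,0,0,0,-1,-16,0,-21,0,0,0,-1,-16,0,-21,0,0,0,-1,-16,0,-21,0,0,0,-1,-16,0,-21,0,0,0])

```text
clock: 27.65
tcp_pos: [0.4751, 0.0592, 0.2611]
orientation: [0.224, -0.659, 0.686, 0.213]
wrist_force: [-0.3, 0.3, -0.7]
finger_gap: 0.0125
grip_force: 107.5
```

```bash
python3 - <<'E'
from dump import *
s=get_state(); print(s['tcp_pos'])
# pad from earlier views: wrist w1 partially covered; now top+scene unobstructed
for n in ['top','scene']:
    c,im,d,P=cloud(n); np.savez(n+'3.npz',im=im,d=d,P=P)
    m=sel(P,(.57,.76),(.08,.28),(-.015,.015)); g=im.max(2).astype(int)
    print(n,'grey lvls',np.percentile(g[m],[2,10,20,30,40,50,70]))
    t=(g[m].min()+np.median(g[m]))/2; 
    k=(m&(g<50)).astype(np.uint8); cc=cv2.connectedComponentsWithStats(k); i=1+np.argmax(cc[2][1:,4]); 
    ys,xs=np.nonzero(cc[1]==i); 
    Q=onz(c,np.c_[xs,ys],0.0); r=cv2.minAreaRect(Q[:,:2].astype(np.float32)); print('pad',r,'centroid',Q.mean(0).round(4),'area mm2',cc[2][i],len(xs))
rows([((.52,.17,.27),Rt(-92.4,-3.15)),((.60,.19,.27),Rt(-90,-3.15))],-1,wmax=.17)
E
```

```text
[0.47506834 0.05922202 0.26112565]
top grey lvls [ 44.  45.  46.  84. 104. 104. 104.]
pad ((0.6624935865402222, 0.18138158321380615), (0.09862814098596573, 0.0942779928445816), 89.4286880493164) centroid [0.6619 0.181  0.    ] area mm2 [ 161  149   37   35 1265] 1265
scene grey lvls [ 40.  42.  44.  64. 110. 111. 112.]
pad ((0.6608940362930298, 0.18049314618110657), (0.10756931453943253, 0.09736932069063187), 89.06935119628906) centroid [0.6624 0.1828 0.    ] area mm2 [ 256  291   71   55 2023] 2023
7 [ -1, -19, -8, 12, -0.001, 0.137, 0.001, -1, -21, -8, 9, -0.001, 0.136, 0, -1, -21, -8, 7, -0.002, 0.137, 0.001, -1, -23, -7, 3, -0.001, 0.136, 0.001, -1, -22, -8, 1, -0.001, 0.137, 0, -1, -12, -40, -1, 0.001, 0, -0.021, -1, -11, -40, -1, 0.001, 0, -0.02 ]
```

```bash
python3 - <<'E'
from plan import *
rows([((.53,.12,.27),Rt(-90,-3.15))],-1,wmax=.17)
E
```

```text
5 [ -1, -11, -10, 6, -0.004, 0.136, -0.008, -1, -12, -11, 5, -0.003, 0.137, -0.007, -1, -12, -10, 3, -0.004, 0.136, -0.008, -1, -12, -11, 1, -0.004, 0.137, -0.007, -1, -13, -10, 0, -0.003, 0.136, -0.007 ]
```

Emit:
arm_command(moves=[-1,-11,-10,6,-0.004,0.136,-0.008,-1,-12,-11,5,-0.003,0.137,-0.007,-1,-12,-10,3,-0.004,0.136,-0.008,-1,-12,-11,1,-0.004,0.137,-0.007,-1,-13,-10,0,-0.003,0.136,-0.007,-1,0,0,0,0,0,0,-1,0,0,0,0,0,0])

```text
clock: 28.62
tcp_pos: [0.5281, 0.1203, 0.2661]
orientation: [-0.021, -0.707, 0.707, -0.016]
wrist_force: [0.4, -1.6, -1.1]
finger_gap: 0.0126
grip_force: 107.5
```

```bash
python3 - <<'E'
from inhand import *
p,q=inhand()
c,im,d,P=cloud('wrist'); np.savez('w4.npz',im=im,d=d,P=P)
g=cv2.GaussianBlur(im,(3,3),0).max(2); m=sel(P,(.56,.76),(.08,.28),(-.015,.015))
k=(m&(g<75)).astype(np.uint8); cc=cv2.connectedComponentsWithStats(k); i=1+np.argmax(cc[2][1:,4]); print(cc[2][i])
cn=max(cv2.findContours((cc[1]==i).astype(np.uint8),cv2.RETR_EXTERNAL,cv2.CHAIN_APPROX_NONE)[0],key=len)[:,0]
Q=onz(c,cn,0.0)[:,:2]; print(cv2.minAreaRect(Q.astype(np.float32)),Q.min(0),Q.max(0))
for n in ['top','scene']:
    D=np.load(n+'3.npz'); c=cam(n); im=D['im']; P=D['P']; g=im.max(2); m=sel(P,(.57,.76),(.08,.28),(-.015,.015))
    k=(m&(g<75)).astype(np.uint8); cc=cv2.connectedComponentsWithStats(k); i=1+np.argmax(cc[2][1:,4])
    ys,xs=np.nonzero(cc[1]==i); Q=onz(c,np.c_[xs,ys],0.)[:,:2]; print(n,cv2.minAreaRect(Q.astype(np.float32)),Q.mean(0))
# dish contents from top
print([ (np.round(r['point']),round(r['confidence'],2)) for r in recognise('top','ball0')] if 0 else '')
E
```

```text
tcp [0.5281 0.1203 0.2661] zax [-0.0063 -0.0522 -0.9986] plane [ 5.50000e-02 -1.00000e-04  6.79102e+01] rect ((31.60951042175293, 1.0028953552246094), (61.02278518676758, 68.35969543457031), 0.14156775176525116) 62.1
bin rim in tool ((-154.36068725585938, 16.53451156616211), (154.9004364013672, 33.37641143798828), 32.105377197265625)
[ 117  168   79   79 5786]
((0.6604531407356262, 0.180477112531662), (0.11194520443677902, 0.10150907933712006), 89.22136688232422) [0.60896065 0.12480567] [0.7117651  0.23628304]
top ((0.662556529045105, 0.1812276840209961), (0.10922815650701523, 0.09990639239549637), 89.40006256103516) [0.66177149 0.18048429]
scene ((0.6604437232017517, 0.18011192977428436), (0.11072511970996857, 0.10105957090854645), 89.191162109375) [0.6622891  0.18222502]
```

The pad is now clear: 110 mm along y, middle at (0.661, 0.181), axis −90.8°, so its origin is at about (0.661, 0.203). I'll place the scoop there.

```bash
python3 - <<'E'
from plan import *
T=Rt(-90.8,-3.15)
rows([((.6625,.2166,.20),T),((.6625,.2166,.10),T,3),((.6625,.2166,.076),T,2)],-1)
E
```

```text
8 [ -1, -25, -34, 15, 0.001, 0.001, 0.003, -1, -26, -33, 15, 0.001, 0, 0.003, -1, -25, -33, 16, 0.002, 0.001, 0.003, -1, -26, -34, 15, 0.001, 0.001, 0.003, -1, -2, 0, 33, 0, 0, 0, -1, -2, 0, 33, 0, 0, 0, -1, -1, 0, 34, 0, 0, 0, -1, -1, 0, 12, 0, 0, 0 ]
1 [ -1, -1, 0, 12, 0, 0, 0 ]
```

Emit:
arm_command(moves=[-1,-25,-34,15,0.001,0.001,0.003,-1,-26,-33,15,0.001,0,0.003,-1,-25,-33,16,0.002,0.001,0.003,-1,-26,-34,15,0.001,0.001,0.003,-1,-2,0,33,0,0,0,-1,-2,0,33,0,0,0,-1,-1,0,30,0,0,0,-1,0,0,0,0,0,0])

```text
clock: 29.72
tcp_pos: [0.6612, 0.2151, 0.1011]
orientation: [-0.022, -0.701, 0.712, -0.018]
wrist_force: [0.2, -0.5, -0.6]
finger_gap: 0.0125
grip_force: 107.8
```

```bash
python3 - <<'E'
from inhand import *
p,q=inhand(); print(get_state()['wrist_force'])
rows([((.6625,.2166,.074),Rt(-90.8,-3.15),3)],-1)
E
```

```text
tcp [0.6612 0.2151 0.1011] zax [-0.006  -0.057  -0.9984] plane [ 5.51000e-02 -1.20000e-03  6.79505e+01] rect ((31.74672508239746, 1.1713638305664062), (68.4325180053711, 60.69603729248047), 89.99272918701172) 62.1
bin rim in tool ((-10.600765228271484, 121.40766143798828), (96.62684631347656, 49.00326919555664), 34.955345153808594)
[ 1.0579974   0.49078177 -1.86886689]
3 [ -1, -1, 0, 10, 0.001, 0, 0, -1, -1, 0, 10, 0, -0.001, -0.001, -1, -1, 0, 9, 0.001, 0, 0 ]
```

Emit:
arm_command(moves=[-1,-1,-1,10,0.002,0,0,-1,0,0,10,0.002,0,0,-1,0,0,7,0.001,0,0,-1,0,0,1,0,0,0,-1,0,0,0,0,0,0])

```text
clock: 30.4
tcp_pos: [0.6644, 0.2169, 0.0765]
orientation: [-0.018, -0.702, 0.711, -0.022]
wrist_force: [-0.1, 0.1, -0.7]
finger_gap: 0.0129
grip_force: 107.8
```

Emit:
arm_command(moves=[-1,0,0,1,0,0,0,-1,0,0,0,0,0,0])

```text
clock: 30.65
tcp_pos: [0.6645, 0.2168, 0.0756]
orientation: [-0.017, -0.702, 0.711, -0.022]
wrist_force: [0.1, -0.6, 0.3]
finger_gap: 0.0125
grip_force: 107.8
```

Emit:
arm_command(moves=[-1,0,0,1,0,0,0,-1,0,0,0,0,0,0])

```text
clock: 30.9
tcp_pos: [0.6644, 0.2167, 0.0743]
orientation: [-0.018, -0.702, 0.711, -0.022]
wrist_force: [-0.1, -0.3, -1.1]
finger_gap: 0.0128
grip_force: 107.8
```

```bash
python3 - <<'E'
from plan import *
s=get_state(); print(s['tcp_pos'],s['wrist_force'])
E
```

```text
[0.66436659 0.21668821 0.07430684] [-0.06034971 -0.34505359 -1.10765852]
```

Emit:
arm_command(moves=[-1,0,2,1,0,0,0,-1,0,0,1,0,0,0,-1,0,0,0,0,0,0])

```text
clock: 31.28
tcp_pos: [0.6623, 0.2166, 0.0722]
orientation: [-0.018, -0.702, 0.711, -0.022]
wrist_force: [-0.2, -0.3, -0.7]
finger_gap: 0.0131
grip_force: 107.8
```

Emit:
arm_command(moves=[-1,0,0,1,0,0,0,-1,0,0,0,0,0,0])

```text
clock: 31.52
tcp_pos: [0.6625, 0.2166, 0.0714]
orientation: [-0.018, -0.702, 0.711, -0.022]
wrist_force: [0.8, 0.0, -1.4]
finger_gap: 0.0127
grip_force: 108.0
```

Emit:
arm_command(moves=[-1,0,0,1,0,0,0,-1,0,0,0,0,0,0])

```text
clock: 31.78
tcp_pos: [0.6627, 0.2166, 0.0713]
orientation: [-0.017, -0.702, 0.711, -0.022]
wrist_force: [-1.2, -0.7, 4.7]
finger_gap: 0.0127
grip_force: 108.7
```

Emit:
arm_command(moves=[-0.5,0,0,0,0,0,0,-0.2,0,0,0,0,0,0,0,0,0,0,0,0,0,0,0,0,0,0,0,0,0,0,0,-20,0,0,0,0,0,0,-40,0,0,0,0,0,0,-50,0,0,0,0,0,0,-50,0,0,0])

```text
clock: 32.78
tcp_pos: [0.6613, 0.2255, 0.2315]
orientation: [-0.018, -0.702, 0.711, -0.022]
wrist_force: [0.9, 0.1, 0.3]
finger_gap: 0.043
grip_force: 0.0
```

```bash
python3 - <<'E'
from meas import *
for n in ['wrist','top','scene']:
    c,im,d,P=cloud(n)
    m=sel(P,(.60,.71),(.10,.20),(.007,.036)); 
    b=sel(P,(.60,.72),(.18,.26),(.075,.13)); q=P[b]; print(n,'bar',q.mean(0).round(4) if len(q) else '', len(q))
    w=sel(P,(.60,.72),(.13,.235),(.006,.055)); q=P[w]; 
    if len(q)>20: print(' body',cv2.minAreaRect(q[:,:2].astype(np.float32)),q.max(0).round(4))
    f=sel(P,(.64,.685),(.155,.20),(-.01,.03))&(im.min(2)>90); q=P[f]
    if len(q)>20: A=np.c_[q[:,:2],np.ones(len(q))]; print(' blade plane',np.linalg.lstsq(A,q[:,2],rcond=None)[0].round(3),np.median(q[:,2]).round(4),len(q))
    print(' dish',fitc(P[sel(P,(.34,.62),(-.15,.15),(.042,.056))][:,:2]) if n!='wrist' else '')
    if n=='top': cv2.imwrite('pics/s7.png',np.hstack([cv2.resize(im[150:300,80:280],(400,300)),cv2.resize(cloud('scene')[1][150:350,200:466],(400,300))]))
E
```

```text
wrist bar [0.6623 0.2173 0.1125] 435
 body ((0.6618852615356445, 0.18405336141586304), (0.05778561532497406, 0.06812108308076859), 89.19127655029297) [0.6962 0.213  0.0549]
 blade plane [0.001 0.    0.002] 0.0033 1478
 dish 
top bar [0.6626 0.2192 0.1069] 79
 body ((0.6581795811653137, 0.18179434537887573), (0.10212868452072144, 0.11244025826454163), 88.05319213867188) [0.7128 0.2341 0.0538]
 blade plane [ 0.002 -0.01   0.004] 0.0029 279
 dish (array([0.4738, 0.027 ]), np.float64(0.0637), 248)
scene bar [0.6671 0.2227 0.1001] 231
 body ((0.6629719734191895, 0.19264143705368042), (0.07413258403539658, 0.07092034071683884), 89.33666229248047) [0.6987 0.2297 0.0548]
 blade plane [ 0.017  0.018 -0.013] 0.0016 147
 dish (array([0.4735, 0.0259]), np.float64(0.0639), 220)
```

View pics/s7.png

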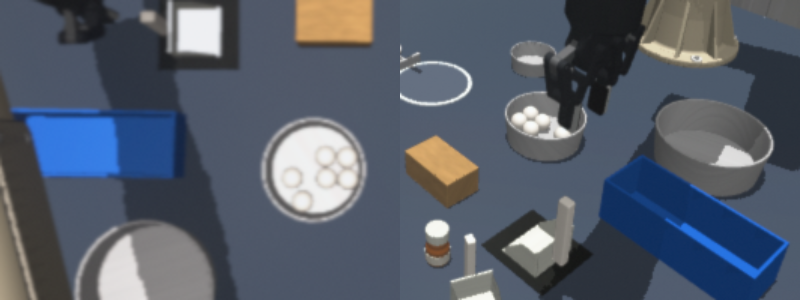

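The scoop is flat on the pad, in line with it. All 6 balls are in the dish, at left-pane px (292,177), (303,200), (326,157), (347,157), (326,178), (347,178), and the bin is empty. Next I'll fit the ring and plan the slide, pushing with the open fingers as a cradle.

```bash
cat > ring.py <<'E'
from meas import *
from scipy.optimize import least_squares
def ring(n,D=None):
    c=cam(n); im,P=(D['im'],D['P']); g=im.min(2)
    m=sel(P,(.41,.60),(-.32,-.13),(-.012,.012))&(g>150); v,u=np.nonzero(m); Q=onz(c,np.c_[u,v],0.)[:,:2]
    x0=np.array([.504,-.227])
    for _ in range(3):
        r=np.hypot(*(Q-x0).T); k=(r>.060)&(r<.082); s=least_squares(lambda t:np.hypot(*(Q[k]-t[:2]).T)-.0715,x0,loss='soft_l1',f_scale=.002); x0=s.x
    return x0.round(4),k.sum(),np.abs(s.fun).mean().round(4),fitc(Q[k])
E
python3 - <<'E'
from ring import *
from plan import *
for n in ['top','scene']: 
    D=np.load(n+'.npz'); print(n,ring(n,D))
    P=D['P']; m=sel(P,(.45,.56),(-.42,-.2),(.175,.21)); q=P[m]; t=q[q[:,2]>np.percentile(q[:,2],97)-.006]; print('head top',np.median(t,axis=0).round(4)); 
    k=sel(P,(.45,.56),(-.42,-.345),(.186,.21)); print(fitc(P[k][:,:2]),P[k].mean(0).round(4))
T=Rt(-83.3)
rows([((.55,.16,.24),T),((.464,.115,.16),T),((.464,.115,.012),T,4)],1,wmax=.17)
E
```

```text
top (array([ 0.504 , -0.2257]), np.int64(683), np.float64(0.003), (array([ 0.504 , -0.2256]), np.float64(0.0705), 680))
head top [ 0.507  -0.37    0.1915]
(array([ 0.5077, -0.3764]), np.float64(0.0151), 221) [ 0.5075 -0.3758  0.1919]
scene (array([ 0.5024, -0.2261]), np.int64(277), np.float64(0.0023), (array([ 0.5025, -0.226 ]), np.float64(0.0712), 277))
head top [ 0.507  -0.3618  0.1892]
(array([ 0.5075, -0.3771]), np.float64(0.0161), 57) [ 0.5089 -0.3742  0.19  ]
8 [ 1, 23, 37, -2, -0.002, -0.019, -0.043, 1, 20, 38, -2, -0.002, -0.018, -0.043, 1, 20, 39, -3, -0.002, -0.019, -0.044, 1, 11, 30, 27, 0, 0, 0, 1, 12, 31, 27, 0, 0, 0, 1, 11, 30, 26, 0, 0, 0, 1, 0, 0, 37, 0, 0, 0, 1, 0, 0, 37, 0, 0, 0 ]
2 [ 1, 0, 0, 37, 0, 0, 0, 1, 0, 0, 37, 0, 0, 0 ]
```

Emit:
arm_command(moves=[1,23,37,-2,-0.002,-0.019,-0.043,1,20,38,-2,-0.002,-0.018,-0.043,1,20,39,-3,-0.002,-0.019,-0.044,1,11,30,27,0,0,0,1,12,31,27,0,0,0,1,11,30,26,0,0,0,1,0,0,0,0,0,0])

```text
clock: 33.85
tcp_pos: [0.4565, 0.1139, 0.1552]
orientation: [0.005, 0.747, -0.665, -0.005]
wrist_force: [0.7, -0.7, 0.5]
finger_gap: 0.0852
grip_force: 0.0
```

```bash
python3 - <<'E'
from ring import *
from plan import *
for n in ['top','scene']:
    c,im,d,P=cloud(n); m=sel(P,(.34,.62),(-.15,.15),(.042,.056)); print(n,fitc(P[m][:,:2]) if m.sum()>30 else m.sum())
rows([((.464,.115,.012),Rt(-83.3),4)],1); print(get_state()['finger_gap'])
E
```

```text
top (array([0.4738, 0.0269]), np.float64(0.0636), 255)
scene (array([0.4735, 0.0258]), np.float64(0.0639), 274)
4 [ 1, 0, -1, 37, 0.001, 0, 0, 1, 0, 0, 36, 0.001, 0, 0, 1, 0, -1, 37, 0.002, 0, 0, 1, 0, 0, 37, 0.001, 0, 0 ]
0.08524791660202408
```

Emit:
arm_command(moves=[1,0,0,37,0.001,0,0,1,0,0,37,0.001,0,0,1,0,0,37,0.001,0,0,1,0,0,32,0.001,0,0,1,0,0,0,0,0,0])

```text
clock: 34.58
tcp_pos: [0.4619, 0.115, 0.0149]
orientation: [0.001, 0.747, -0.664, -0.001]
wrist_force: [-0.4, 0.4, 0.9]
finger_gap: 0.0852
grip_force: 0.0
```

```bash
python3 - <<'E'
from plan import *
s=get_state(); q=rot(s['orientation']); e=q.apply([1,0,0]); print(s['tcp_pos'],np.degrees(np.arctan2(e[1],e[0])),q.apply([0,0,1]))
u=np.array([.5033-.4737,-.2259-.0265]); L=np.linalg.norm(u); u/=L; print(L,u,np.degrees(np.arctan2(u[1],u[0])))
b=np.array([.4737,.0265])-u*.066; rows([((*b,.014),Rt(np.degrees(np.arctan2(u[1],u[0]))),3)],1)
E
```

```text
[0.46186415 0.1150433  0.0148722 ] -83.27074956477497 [-2.74448356e-03 -1.35552833e-04 -9.99996225e-01]
0.25412973064952477 [ 0.11647594 -0.99319351] -83.31123750099867
3 [ 1, 8, 0, 0, 0.001, 0, 0, 1, 8, -1, 1, 0.001, 0, 0, 1, 7, 0, 0, 0.001, 0, 0.001 ]
```

Emit:
arm_command(moves=[1,8,0,0,0.001,0,0,1,8,-1,0,0.001,0,0,1,5,0,0,0,0,0,1,5,0,0,0,0,0,1,7,0,0,0,0,0,1,9,0,0,0,0,0,1,11,0,0,0,0,0,1,12,0,0,0,0,0])

```text
clock: 35.58
tcp_pos: [0.4713, 0.0499, 0.0166]
orientation: [-0.001, 0.747, -0.664, 0.001]
wrist_force: [-0.2, 4.1, 1.5]
finger_gap: 0.0852
grip_force: 2.1
```

Emit:
arm_command(moves=[1,12,0,0,0,0,0,1,12,0,0,0,0,0,1,12,0,0,0,0,0,1,12,0,0,0,0,0,1,10,0,0,0,0,0,1,8,0,0,0,0,0,1,5,0,0,0,0,0,1,3,0,0,0,0,0])

```text
clock: 36.58
tcp_pos: [0.4797, -0.0233, 0.0165]
orientation: [-0.001, 0.747, -0.665, 0.001]
wrist_force: [-0.9, 5.0, 3.1]
finger_gap: 0.0854
grip_force: 2.4
```

```bash
cat > dn.py <<'E'
from ring import *
from plan import *
def dishnow(y=(-.32,.15)):
    for n in ['top','scene']:
        c,im,d,P=cloud(n); m=sel(P,(.39,.60),y,(.040,.056)); print(n,fitc(P[m][:,:2]) if m.sum()>30 else m.sum())
        np.savez(n+'5.npz',im=im,d=d,P=P)
    s=get_state(); q=rot(s['orientation']); e=q.apply([1,0,0]); print('tcp',np.round(s['tcp_pos'],4),np.degrees(np.arctan2(e[1],e[0])).round(2),'F',np.round(s['wrist_force'],1))
E
python3 -c "
from dn import *
dishnow((-.25,.04))"
```

```text
top (array([ 0.489 , -0.0809]), np.float64(0.0636), 149)
scene (array([ 0.4868, -0.08  ]), np.float64(0.0659), 230)
tcp [ 0.4797 -0.0234  0.0165] -83.3 F [-0.7  2.7  2.2]
```

Emit:
arm_command(moves=[1,5,0,0,0,0,0,1,9,0,0,0,0,0,1,12,0,0,0,0,0,1,12,0,0,0,0,0,1,12,1,0,0,0,0,1,12,0,0,0,0,0,1,12,0,0,0,0,0,1,12,0,0,0,0,0])

```text
clock: 37.67
tcp_pos: [0.4887, -0.1094, 0.0165]
orientation: [-0.001, 0.747, -0.665, 0.001]
wrist_force: [-0.3, 4.9, 3.6]
finger_gap: 0.0855
grip_force: 2.5
```

Emit:
arm_command(moves=[1,12,0,0,0,0,0,1,12,0,0,0,0,0,1,10,0,0,0,0,0,1,8,0,0,0,0,0,1,5,0,0,0,0,0,1,3,0,0,0,0,0,1,2,0,0,0,0,0,1,0,0,0,0,0,0])

```text
clock: 38.67
tcp_pos: [0.4948, -0.1604, 0.0165]
orientation: [-0.001, 0.747, -0.665, 0.001]
wrist_force: [-0.3, 3.1, 2.9]
finger_gap: 0.0854
grip_force: 1.9
```

```bash
python3 -c "
from dn import *
dishnow((-.295,-.1))"
```

```text
top 2
scene (array([ 0.5032, -0.2129]), np.float64(0.0671), 280)
tcp [ 0.4948 -0.1603  0.0165] -83.29 F [-1.5  2.7  2.9]
```

Emit:
arm_command(moves=[1,3,0,0,0,0,0,1,3,0,0,0,0,0,1,1,0,0,0,0,0,1,0,0,0,0,0,0,1,-10,0,0,0,0,0,1,-20,0,0,0,0,0,1,-40,0,0,0,0,0,1,-40,0,-10,0,0,0])

```text
clock: 39.78
tcp_pos: [0.4815, -0.0561, 0.0259]
orientation: [-0.0, 0.747, -0.665, 0.0]
wrist_force: [0.7, 0.2, 0.7]
finger_gap: 0.0853
grip_force: 0.0
```

```bash
python3 - <<'E'
from dn import *
dishnow((-.295,-.1))
for n in ['top','scene']: print(ring(n,np.load(n+'5.npz')))
E
```

```text
top (array([ 0.5049, -0.2264]), np.float64(0.0641), 254)
scene (array([ 0.5044, -0.2262]), np.float64(0.0638), 267)
tcp [ 0.4813 -0.0541  0.0269] -83.03 F [-0.  -0.8 -0.2]
(array([ 0.5043, -0.2267]), np.int64(251), np.float64(0.0024), (array([ 0.5045, -0.2274]), np.float64(0.0726), 240))
(array([ 0.5024, -0.2262]), np.int64(194), np.float64(0.0024), (array([ 0.5021, -0.2264]), np.float64(0.0717), 189))
```

The dish stands on the ring, within about 1.5 mm of its centre. Now the pump.

```bash
python3 - <<'E'
from plan import *
T=Rt(-83.3)
rows([((.482,-.054,.25),T),((.508,-.378,.25),T),((.508,-.378,.205),T,2)],-1)
E
```

```text
8 [ -1, 0, 0, -45, 0, 0, 0.001, -1, 0, 0, -44, -0.001, 0, 0.001, -1, 0, -1, -45, 0, 0.001, 0.001, -1, 0, 0, -44, 0, 0, 0.001, -1, 0, 0, -45, -0.001, 0, 0.001, -1, 54, 2, 0, 0, 0, 0, -1, 54, 2, 0, 0, 0, 0, -1, 54, 2, 0, 0, 0, 0 ]
5 [ -1, 54, 2, 0, 0, 0, 0, -1, 55, 2, 0, 0, 0, 0, -1, 54, 2, 0, 0, 0, 0, -1, 0, 0, 22, 0, 0, 0, -1, 0, 0, 23, 0, 0, 0 ]
```

Emit:
arm_command(moves=[-1,0,0,-45,0,0,0.001,-1,0,0,-44,0,0,0.001,-1,0,-1,-45,0,0,0.001,-1,0,0,-44,0,0,0.001,-1,0,0,-45,0,0,0.001,-1,54,2,0,0,0,0,-1,54,2,0,0,0,0,-1,54,2,0,0,0,0], newtons=40)

```text
clock: 40.88
tcp_pos: [0.4955, -0.2209, 0.2497]
orientation: [-0.001, 0.746, -0.666, 0.002]
wrist_force: [0.2, 0.4, 0.7]
finger_gap: 0.0001
grip_force: 0.0
```

Emit:
arm_command(moves=[-1,54,2,0,0,0,0,-1,55,2,0,0,0,0,-1,54,2,0,0,0,0,-1,0,0,22,0,0,0,-1,0,0,15,0,0,0,-1,0,0,0,0,0,0])

```text
clock: 41.62
tcp_pos: [0.507, -0.3808, 0.2108]
orientation: [-0.001, 0.746, -0.666, -0.001]
wrist_force: [0.7, 0.5, -0.3]
finger_gap: -0.0002
grip_force: 0.0
```

```bash
python3 - <<'E'
from dn import *
dishnow((-.295,-.1)); s=get_state(); print(s['finger_gap'])
c,im,d,P=cloud('scene'); cv2.imwrite('pics/s8.png',cv2.resize(im[60:240,120:360],(800,600)))
E
```

```text
top (array([ 0.5049, -0.2262]), np.float64(0.0642), 273)
scene (array([ 0.5045, -0.2263]), np.float64(0.0637), 258)
tcp [ 0.5079 -0.3813  0.213 ] -83.52 F [ 0.4 -0.4  0.7]
-0.000170614311497375
```

View pics/s8.png

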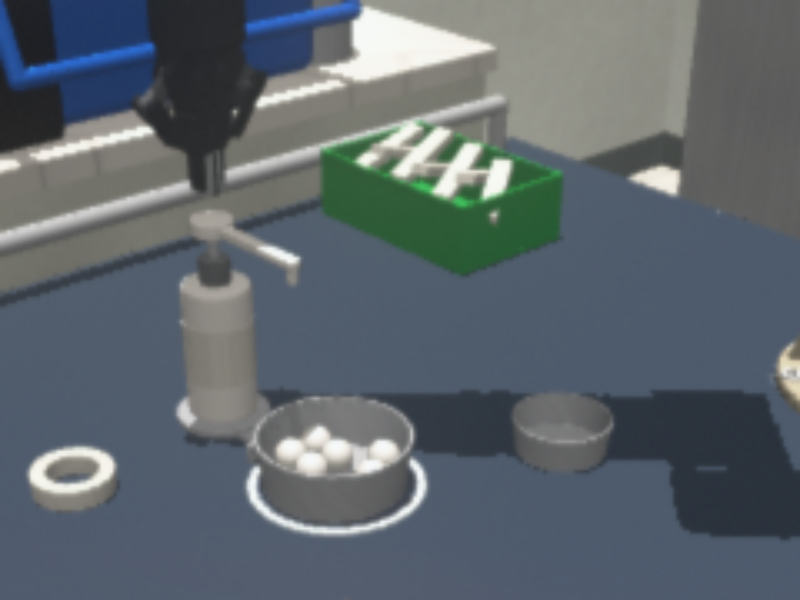

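The fingers are centred over the pump head at px (210,215), and the dish with all 6 balls is on the ring. Pressing now.

Emit:
arm_command(moves=[-1,0,0,12,0,0,0,-1,0,0,6,0,0,0,-1,0,0,4,0,0,0,-1,0,0,4,0,0,0,-1,0,0,4,0,0,0,-1,0,0,4,0,0,0,-1,0,0,0,0,0,0])

```text
clock: 42.65
tcp_pos: [0.5076, -0.3818, 0.179]
orientation: [-0.001, 0.746, -0.666, 0.001]
wrist_force: [-2.7, 2.6, 7.4]
finger_gap: -0.0001
grip_force: 3.6
```

Emit:
arm_command(moves=[-1,0,0,1,0,0,0,-1,0,0,1,0,0,0,-1,0,0,0,0,0,0])

```text
clock: 43.02
tcp_pos: [0.5076, -0.3818, 0.178]
orientation: [-0.001, 0.746, -0.666, 0.001]
wrist_force: [-2.8, 4.3, 11.1]
finger_gap: 0.0
grip_force: 5.1
```

Emit:
arm_command(moves=[-1,0,0,1,0,0,0,-1,0,0,1,0,0,0,-1,0,0,0,0,0,0])

```text
clock: 43.4
tcp_pos: [0.5077, -0.3818, 0.1779]
orientation: [-0.001, 0.746, -0.666, 0.002]
wrist_force: [-6.2, 6.1, 18.3]
finger_gap: 0.0004
grip_force: 9.3
```

It bottomed out: the height stays at 0.178 while the force rises to 18 N. I'll release fully and press twice more.

Emit:
arm_command(moves=[-1,0,0,-12,0,0,0,-1,0,0,-14,0,0,0,-1,0,0,-8,0,0,0,-1,0,0,0,0,0,0,-1,0,0,0,0,0,0,-1,0,0,0,0,0,0])

```text
clock: 44.15
tcp_pos: [0.5075, -0.382, 0.2077]
orientation: [-0.001, 0.746, -0.666, 0.0]
wrist_force: [-0.1, -0.8, -0.2]
finger_gap: -0.0004
grip_force: 0.0
```

Emit:
arm_command(moves=[-1,0,0,10,0,0,0,-1,0,0,6,0,0,0,-1,0,0,5,0,0,0,-1,0,0,5,0,0,0,-1,0,0,4,0,0,0,-1,0,0,4,0,0,0,-1,0,0,0,0,0,0,-1,0,0,0,0,0,0])

```text
clock: 45.15
tcp_pos: [0.5076, -0.382, 0.1779]
orientation: [-0.001, 0.746, -0.666, 0.002]
wrist_force: [-5.2, 5.2, 18.2]
finger_gap: 0.0001
grip_force: 9.2
```

Emit:
arm_command(moves=[-1,0,0,-12,0,0,0,-1,0,0,-14,0,0,0,-1,0,0,-8,0,0,0,-1,0,0,0,0,0,0,-1,0,0,0,0,0,0,-1,0,0,0,0,0,0])

```text
clock: 45.9
tcp_pos: [0.5075, -0.382, 0.2077]
orientation: [-0.001, 0.746, -0.666, 0.0]
wrist_force: [-0.2, -0.2, 0.2]
finger_gap: 0.0003
grip_force: 0.0
```

Emit:
arm_command(moves=[-1,0,0,10,0,0,0,-1,0,0,6,0,0,0,-1,0,0,5,0,0,0,-1,0,0,5,0,0,0,-1,0,0,4,0,0,0,-1,0,0,4,0,0,0,-1,0,0,0,0,0,0,-1,0,0,0,0,0,0])

```text
clock: 46.9
tcp_pos: [0.5075, -0.3819, 0.1779]
orientation: [-0.001, 0.746, -0.666, 0.002]
wrist_force: [-6.2, 6.1, 19.1]
finger_gap: -0.0001
grip_force: 9.2
```

Emit:
arm_command(moves=[-1,0,0,-12,0,0,0,-1,0,0,-14,0,0,0,-1,0,0,-25,0,0,0,-1,0,0,-40,0,0,0,-1,0,0,-40,0,0,0,-1,0,0,0,0,0,0,-1,0,0,0,0,0,0,-1,0,0,0,0,0,0])

```text
clock: 47.9
tcp_pos: [0.5071, -0.3819, 0.3038]
orientation: [-0.001, 0.746, -0.666, -0.0]
wrist_force: [0.9, -1.3, -0.3]
finger_gap: 0.0005
grip_force: 0.0
```

```bash
python3 - <<'E'
from dn import *
dishnow((-.295,-.1))
for n in ['top','scene']: print(ring(n,np.load(n+'5.npz')))
t,s=np.load('top5.npz')['im'],np.load('scene5.npz')['im']
a=cv2.resize(t[170:270,270:430],(400,250)); b=cv2.resize(s[80:240,100:356],(400,250)); c=cv2.resize(t[90:290,60:380],(400,250)); d=cv2.resize(s[100:384,60:512],(400,250))
cv2.imwrite('pics/s9.png',np.vstack([np.hstack([a,b]),np.hstack([c,d])]))
P=np.load('scene5.npz')['P']; k=sel(P,(.47,.55),(-.42,-.345),(.16,.21)); print('head z',np.percentile(P[k][:,2],[50,90]))
E
```

```text
top (array([ 0.5049, -0.2262]), np.float64(0.0643), 273)
scene (array([ 0.5046, -0.2266]), np.float64(0.0637), 251)
tcp [ 0.5071 -0.3819  0.3041] -83.58 F [ 0.1  0.4 -0.3]
(array([ 0.5045, -0.226 ]), np.int64(357), np.float64(0.0024), (array([ 0.5044, -0.2261]), np.float64(0.0719), 347))
(array([ 0.5024, -0.2261]), np.int64(199), np.float64(0.0024), (array([ 0.5021, -0.2263]), np.float64(0.0717), 194))
head z [0.18865071 0.19197097]
```

View pics/s9.png

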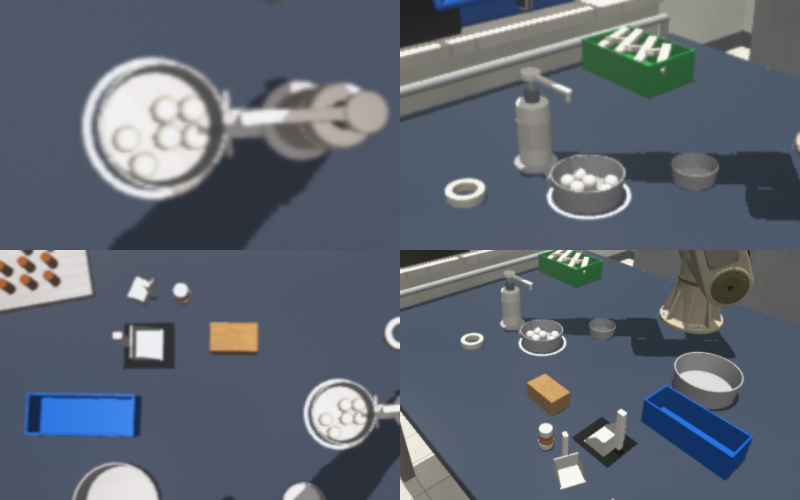

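The dish is on the ring with all 6 balls, at upper-left px (125–195, 108–165). The scoop lies flat on its pad, the bin is empty, the pump head is up and the bystanders look unmoved. Handing in.

```bash
python3 -c "
from workcell import *
print(hand_in())"
```

```text
the job is handed in; nothing more can be done
None
```

The job is handed in, though no verdict came back: all 6 balls are in the middle-sized dish, which stands within about 2 mm of the circle's centre. The scoop is flat on its pad and the pump was pushed fully down three times. The scoop began about 100° off the direction I set it down in, which I took from the pad's shape because the pad carries no direction mark.

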